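# Roll the pin back to its strip

### The arm

A 6-joint arm with a two-finger parallel gripper is mounted at the origin on the work surface. World frame = base frame: x ahead of the robot, y to its left, z up, the work surface at z = 0. Lengths are in m, angles in rad, forces in N, time in s.
With the tool pointing down it reaches from about 0.375 to 0.9 m from the base axis. Payload 3.1 kg.
Tool frame: the origin (TCP) lies midway between the tips of the shut fingers; the grasp point (between the pads) lies 19 mm behind it; z points along the fingers, x is the direction in which the jaws open and shut, and the axes are right-handed (so a half turn about z gives the same grasp; the last joint's range is limited). The gripper opens to 87 mm and grips with 3 to 60 N. Pads are 19 mm wide; open, the fingers measure 117 mm over their backs; the gripper's body (75 mm by 190 mm) begins 51 mm behind the grasp point.
Start: joints at [0.973, 0.527, 1.433, -0, 1.181, -0.178], TCP at [0.255, 0.571, 0.186] pointing down, gripper open.
Joint ranges: [-3.08, 3.08], [-0.75, 2.2], [0.22, 2.44], [-1.43, 4.57], [0, 2.65], [-2.85, 2.85]. Speed limits (rad/s): [2.79, 2.79, 3.14, 3.14, 3.14, 3.14].

### API

Orientations are given as a unit quaternion [x, y, z, w].
In Python, from rig import * gives the robot as it stands.
- The arm moves only by the tool drive_tool, never from a script. Its argument "plan" is a list of rows, each an object with "offset": the shift along the tool's x, y, z in cm, a list of three; "delta_rot": the turn, a rotation vector about the tool's x, y, z in degrees, a list of three; "jaw": the finger opening in cm, from 0 to 8.7. In form: [{"offset": [dx, dy, dz], "delta_rot": [wx, wy, wz], "jaw": jaw}, ...]. A call has exactly 8 rows; each row is the pose to reach, as a shift and turn from the pose commanded when the call began, along the tool's axes at that moment; what a row does not reach only later rows make up. A row lasts 1/12 s, in which the tool goes at most 41.7 mm and 7.16 degrees, less where a joint would pass 70% of its speed; a pose out of reach is approached as far as the arm can. A call with a gripper value outside its range is refused whole. The fingers move at their own pace and stop on an object; "squeeze" is the grip in N (left out, the last holds). Time passes only in rows, so rows that repeat a pose let the fingers close, or fill a call up. It gives the time, the measured TCP pose, the force and the opening at its end, in the units of the state.
- get_obs(): the state, without advancing time (a new reading comes with each control period).
- camera(name): name is "scene" or "top"; returns the picture (384x512x3 uint8, red, green, blue); there is no depth.
- calibration(name): a dict with "K" (3x3 intrinsics, pixels), "pose" (4x4, takes a point from camera to world coordinates). Camera axes: x right, y down, z forward; pixel columns grow to the right and rows downward; lengths in m; the calibration is good to about 2 mm. A picture is of the moment at which its call begins. calibration takes no time and is no camera call.
- hand_in(): hands the job in, once; it reports no verdict.
The state is a dict: "time": time; "q": joint angles; "joint_velocities": joint speeds; "joint_torque": joint torques, N m; "position": TCP position; "tool_rot": TCP orientation; "ft_force": force on the tool from outside, world axes, zero at the start; "moment": the same for the moment, N m; "grip_width": finger opening in m.
Only numpy, scipy, OpenCV 4.12 (cv2) and the standard library are available. Lean on these libraries where they do the work, as an engineer would, in place of code of your own. Each camera call takes 0.05 s, during which the arm holds its last target.

### The job

The rolling pin has been left near the front of the pastry board, in the way. With the fingertips pressing on the top of the pin, roll it away over the board, in as many strokes as you need, until it lies at rest centred along the dark strip inlaid across the board; do not grip it, lift it or shove it from the side. Leave the glasses, the jar and everything else as they stand.

Things in the scene. Friction and masses are not known exactly. Their poses are not given: they have to be found in the camera images.
- board: fixed pale wooden pastry board, 300 mm (its x, pointing away from the robot) by 360 mm (its y), 18 mm thick, lying on the table; origin at the centre of its underside, z up. A 12 mm wide dark wood strip is inlaid flush across its middle, along its whole y width at its x = 0
- strip (a point): middle of the dark strip, on the board's upper face (18 mm above the table); axes as the board's, the strip runs along y
- pin: loose plain wooden rolling pin: cylinder 60 mm in diameter, 240 mm long, 0.45 kg, no handles, lying 50 to 105 mm nearer the robot than the strip, nearly parallel to it. Origin at its centre, on its axis; y is the cylinder axis; x and z turn with it. Its top is 60 mm above the board. Stroked on top it rolls half as far as the fingertip goes; a slow roll stops within millimetres and it stays where left
- pin_left (a point): centre of the pin's end face on its own +y side (robot's left), on the axis
- pin_right (a point): centre of the pin's other end face (its -y side), on the axis
- glass_a: loose small clear tea glass, 56 mm rim diameter, 75 mm tall, standing near the board's far edge; origin at the centre of its underside. A bystander
- glass_b: loose small clear tea glass, 56 mm rim diameter, 75 mm tall, standing near the board's far edge; origin at the centre of its underside. A bystander, like glass_a
- jar: loose red plastic jar with a twist cap, 64 mm diameter, 80 mm tall, standing near the board's far edge in one row with the two glasses (the order varies), the row's centre line about 108 mm beyond the strip; origin at the centre of its underside. A bystander
- pot: loose copper-coloured coffee pot, 84 mm diameter, 85 mm tall, with a long handle to its +y up to about 105 mm high, on the table to the left of the board; origin under its centre. A bystander
- mould: loose silicone baking mould, 170 x 115 x 30 mm, on the table to the right of the board; origin under its centre. A bystander
- spoon: loose wooden spoon, 240 mm long, lying on the table to the left of the board. A bystander
- tin: loose food tin, 72 mm diameter, 100 mm tall, standing on the table to the right of the board; origin under its centre. A bystander
Not all that is in view belongs to the job. Several things have the shape of the pin; the one meant has the colours described above.

How it is judged:
On the way, in this order (a step that is already met when the one before it is completed fails the run):
1. the fingertips press on the top of the pin (contact force between the fingers and pin above 0.3 N and height (world z) of the grasp point above 0.08 m), for 0.05 s.
2. the pin has rolled (not merely slid): turned by more than 60 degrees about its axis (angle between pin's own z axis and vertical above 1.05 rad), for 0.02 s.
At the end, for the whole second after the job is handed in: the pin lies on the board at rest (under 10 mm/s, 0.4 rad/s), the centres of both its ends within 12 mm of the strip's centre line and within 70 mm of where the ends of a pin centred on the strip would lie lengthways; glasses, jar and all else upright and within 15 mm of where they stood (x of pin_left in the frame of strip between -0.012 and 0.012 m and y of pin_left in the frame of strip between 0.05 and 0.19 m and x of pin_right in the frame of strip between -0.012 and 0.012 m and y of pin_right in the frame of strip between -0.19 and -0.05 m and height (world z) of pin between 0.042 and 0.054 m and linear speed of pin below 0.01 m/s and angular speed of pin below 0.4 rad/s and distance of each of glass_a, glass_b, jar, pot, mould, spoon, tin from where it was at the start of the episode below 0.015 m and angle between each of glass_a, glass_b, jar, pot, tin's own z axis and vertical below 0.35 rad); the robot touches nothing.
It fails at once if the pin is shoved from the side, straddled or pinched: the fingers touch it while the point between the finger pads (about 19 mm behind the tips) is lower than the top of the pin (contact force between the fingers and pin above 0.3 N and height (world z) of the grasp point below 0.078 m).
It fails at once if the pin is lifted more than 12 mm off the board or tipped up (height (world z) of pin above 0.06 m or height (world z) of any of pin_left, pin_right above 0.065 m).
It fails at once if a glass, the jar or another bystander is moved more than 15 mm (distance of any of glass_a, glass_b, jar, pot, mould, spoon, tin from where it was at the start of the episode above 0.015 m).
It fails at once if a glass, the jar, the pot or the tin is tipped (angle between any of glass_a, glass_b, jar, pot, tin's own z axis and vertical above 0.35 rad).
It also fails if it takes over 54 s, if anything falls off the work surface, if the arm or the gripper's body presses on something with over 40 N, if the wrist force passes 120 N, or if a joint passes its speed limit or range.

## Working session

There is one attempt and no reset: what is moved stays moved. The work goes in short steps, Python scripts to look and compute and a tool call to move; the robot and the scene stay as the last step left them, time stands still between calls to the robot, and variables do not carry over. Pictures are saved under pics/ and viewed, and the job is handed in when it is done.

Besides the shell and the picture viewer there is one more tool, called as name(argument=value, ...), one argument or row to a line, values as JSON. drive_tool: Moves the arm, as the interface text tells. Its arguments: {"type":"object","properties":{"plan":{"type":"array","items":{"type":"object","properties":{"offset":{"type":"array","items":{"type":"number"}},"delta_rot":{"type":"array","items":{"type":"number"}},"jaw":{"type":"number"}}}},"squeeze":{"type":"number"}},"required":["plan"]}

```bash
mkdir -p pics
python3 - <<'E'
from rig import *
import cv2
for n in("scene","top"):
    cv2.imwrite(f"pics/{n}0.png",cv2.cvtColor(camera(n),cv2.COLOR_RGB2BGR))
    c=calibration(n);print(c["K"],c["pose"])
print(get_obs())
E
```

```text
[[387.81814906   0.         256.07290882]
 [  0.         387.81814906 193.40360116]
 [  0.           0.           1.        ]] [[ 0.75770474  0.44204999 -0.48007847  1.06684591]
 [ 0.65249068 -0.49985138  0.56956519 -0.65265895]
 [ 0.0118084  -0.74480897 -0.66717326  0.80877305]
 [ 0.          0.          0.          1.        ]]
[[347.6805139    0.         250.91408362]
 [  0.         347.6805139  189.90738515]
 [  0.           0.           1.        ]] [[ 0.02441904 -0.99828923  0.05312562  0.45573628]
 [-0.99958467 -0.02356818  0.01658409 -0.02293892]
 [-0.01530365 -0.05350852 -0.99845012  1.26555112]
 [ 0.          0.          0.          1.        ]]
{'time': 0.1, 'q': array([ 9.72509703e-01,  5.28365352e-01,  1.43375106e+00,  2.86976873e-06,
        1.18140434e+00, -1.78464377e-01]), 'joint_velocities': array([ 0.0004816 , -0.00088368, -0.00305335, -0.00033391, -0.00116206,
        0.00102786]), 'joint_torque': array([ 1.76165790e-04, -4.40982950e+01, -1.77150947e+01,  6.35251938e-02,
        5.34357189e-02, -5.97853705e-05]), 'position': array([0.25429046, 0.57014539, 0.18508173]), 'tool_rot': array([ 8.38927241e-01,  5.44242735e-01, -8.89571656e-04,  3.71547922e-04]), 'ft_force': array([-0.06581345,  0.46664524,  0.38748435]), 'moment': array([-0.0479497 , -0.01678338,  0.03754623]), 'grip_width': 0.08677164295806522}
```

View pics/scene0.png

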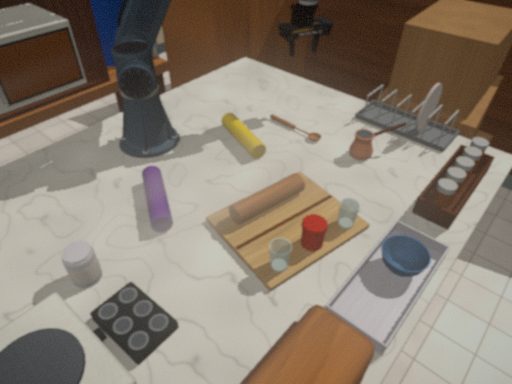

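View pics/top0.png

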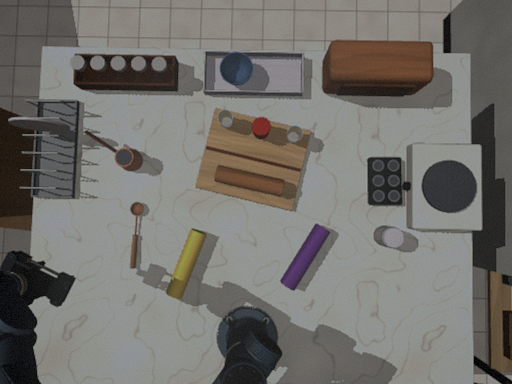

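The scene view shows the pin on the board near (268,198) and the glasses and jar at the far edge. In the top view the pin is near (250,180), the strip near (253,160), and the board is turned by roughly 13°. I'll zoom in to measure.

Run:
```python
import cv2
a=cv2.imread("pics/top0.png")[95:220,185:325];cv2.imwrite("pics/topz.png",cv2.resize(a,None,fx=5.5,fy=4.8*5.5/4.8*0.85714,interpolation=cv2.INTER_CUBIC) if 0 else cv2.resize(a,None,fx=4.5,fy=4.5,interpolation=cv2.INTER_CUBIC))
a=cv2.imread("pics/scene0.png")[165:290,200:375];cv2.imwrite("pics/scenez.png",cv2.resize(a,None,fx=4.5,fy=4.5,interpolation=cv2.INTER_CUBIC))
```

```text
(no output)
```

View pics/topz.png

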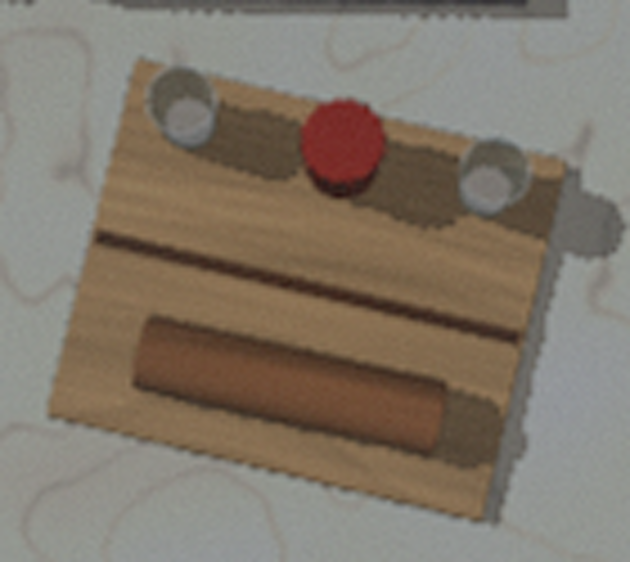

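View pics/scenez.png

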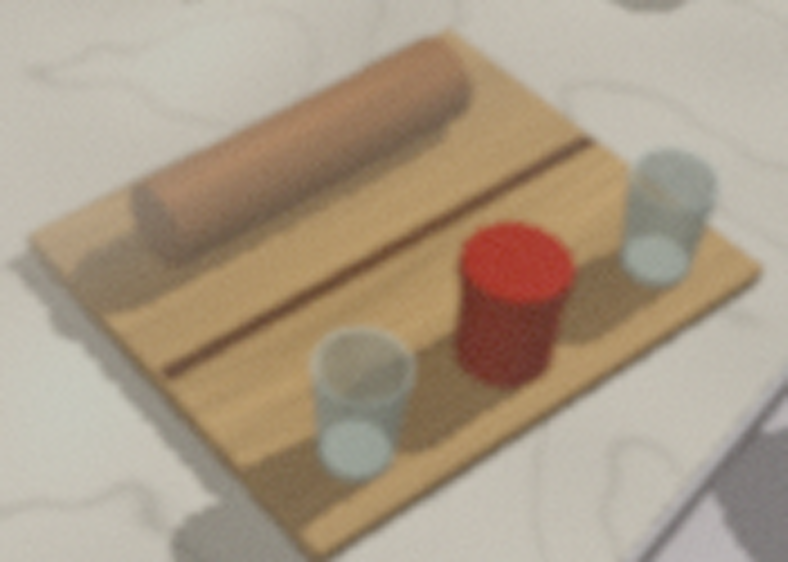

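```bash
cat > h.py <<'E'
import numpy as np, cv2
from scipy.optimize import least_squares, minimize
from scipy.spatial.transform import Rotation as R
from rig import *
def proj(c,P):
    T=np.linalg.inv(c["pose"]);p=np.c_[P,np.ones(len(P))]@T.T[:,:3];q=p@np.array(c["K"]).T;return q[:,:2]/q[:,2:]
def ray(c,uv,z):
    d=np.linalg.inv(c["K"])@np.r_[uv,1];d=c["pose"][:3,:3]@d;o=c["pose"][:3,3];return o+d*(z-o[2])/d[2]
C={n:calibration(n) for n in("scene","top")}
def z2u(pts,off,f=4.5): return (np.array(pts,float)+.5)/f-.5+np.array(off)
a=np.linspace(0,2*np.pi,48)
def cyl(x,y,yaw,z=.048,r=.03,L=.24):
    u=np.array([-np.sin(yaw),np.cos(yaw),0]);v=np.array([np.cos(yaw),np.sin(yaw),0])
    return np.concatenate([np.array([x,y,z])+s*L/2*u+r*(np.cos(a)[:,None]*v+np.sin(a)[:,None]*[0,0,1]) for s in(1,-1)])
def inpoly(n,P,S=4):
    h=cv2.convexHull(proj(C[n],P).astype(np.float32))[:,0]
    m=np.zeros((384*S,512*S),np.uint8);cv2.fillConvexPoly(m,np.round((h*S+(S-1)/2)*16).astype(np.int32),255,shift=4)
    return cv2.resize(m,(512,384),interpolation=cv2.INTER_AREA)/255.
def mask(n,im,x,y):
    f=im.astype(float)
    g=cv2.GaussianBlur(f,(0,0),.6);rg=g[...,1]/(g[...,0]+1)
    return rg
E
python3 - <<'E'
from h import *
t=cv2.imread("pics/top0.png")[...,::-1];s=cv2.imread("pics/scene0.png")[...,::-1]
for im,pts in((t,[(250,180),(225,175),(253,150),(230,195),(253,160)]),(s,[(268,198),(240,210),(290,210),(235,230),(290,185)])):
    for u,v in pts: print((u,v),im[v-1:v+2,u-1:u+2].reshape(-1,3).mean(0).round())
# board
offT=(185,95);offS=(200,165)
cT=z2u([(137,60),(568,160),(488,520),(50,415)],offT)
sT=z2u([(97,237),(520,338)],offT);sS=z2u([(590,142),(168,374)],offS)
for u in cT: print("cornerT",ray(C["top"],u,.018).round(4))
for u in sT: print("stripT",ray(C["top"],u,.018).round(4))
for u in sS: print("stripS",ray(C["scene"],u,.018).round(4))
E
```

```text
(250, 180) [114.  79.  56.]
(225, 175) [111.  77.  55.]
(253, 150) [130. 106.  78.]
(230, 195) [119. 105.  87.]
(253, 160) [100.  77.  57.]
(268, 198) [148. 118.  91.]
(240, 210) [156. 126. 101.]
(290, 210) [179. 149. 106.]
(235, 230) [147. 125.  94.]
(290, 185) [154. 121.  91.]
cornerT [0.8182 0.1358 0.018 ]
cornerT [ 0.7436 -0.2137  0.018 ]
cornerT [ 0.4531 -0.1547  0.018 ]
cornerT [0.5285 0.1969 0.018 ]
stripT [0.673  0.1637 0.018 ]
stripT [ 0.599  -0.1776  0.018 ]
stripS [0.6762 0.1634 0.018 ]
stripS [ 0.6003 -0.174   0.018 ]
```

```bash
cat >> h.py <<'E'
def boardpts(x,y,w):
    v=np.array([np.cos(w),np.sin(w)]);u=np.array([-np.sin(w),np.cos(w)])
    L=[(.15,.18),(.15,-.18),(-.15,-.18),(-.15,.18),(0,.18),(0,-.18)]
    return np.array([np.r_[np.array([x,y])+a*v+b*u,.018] for a,b in L])
def fitpin(im,n,x0):
    g=cv2.GaussianBlur(im.astype(float),(0,0),.7)
    rg=g[...,1]/g[...,0]
    def cost(p):
        i=inpoly(n,cyl(*p));o=inpoly(n,cyl(*p,r=.037,L=.256));o=np.clip(o-i,0,1)
        return (rg*i).sum()/i.sum()-(rg*o).sum()/o.sum()
    best=None
    for d in(.012,.004):
        r=minimize(cost,x0,method="Nelder-Mead",options=dict(initial_simplex=np.array([x0,[x0[0]+d,x0[1],x0[2]],[x0[0],x0[1]+d,x0[2]],[x0[0],x0[1],x0[2]+d*5]]),xatol=2e-4,fatol=1e-6));x0=list(r.x)
    return r.x,r.fun
E
python3 - <<'E'
from h import *
offT=(185,95);offS=(200,165)
cT=z2u([(137,60),(568,160),(488,520),(50,415),(97,237),(520,338)],offT)
cS=z2u([(765,265),(318,550),(30,238),(450,30),(590,142),(168,374)],offS)
idx=[0,1,2,3,4,5]
f=lambda p:np.r_[(proj(C["top"],boardpts(*p))-cT).ravel()]
g=lambda p:np.r_[(proj(C["scene"],boardpts(*p))-cS).ravel()]
for k in(f,g,lambda p:np.r_[f(p),g(p)]):
    r=least_squares(k,[.636,-.008,-.214]);print(r.x.round(4),np.abs(r.fun).max())
t=cv2.imread("pics/top0.png")[...,::-1];s=cv2.imread("pics/scene0.png")[...,::-1]
b=r.x
for n,im in(("top",t),("scene",s)):
    p,c=fitpin(im,n,[.555,0.,-.2]);print(n,p.round(4),c)
    d=np.array([p[0]-b[0],p[1]-b[1]]);print("board frame",d@[np.cos(b[2]),np.sin(b[2])],d@[-np.sin(b[2]),np.cos(b[2])],p[2]-b[2])
    o=cv2.resize(im[...,::-1].copy(),None,fx=4,fy=4,interpolation=cv2.INTER_CUBIC)
    for P,cl in((cyl(*p),(0,255,0)),(boardpts(*b)[:4],(255,0,0)),(boardpts(*b)[4:],(255,255,0))):
        h=cv2.convexHull(((proj(C[n],P)+.5)*4-.5).astype(np.float32)).astype(int);cv2.polylines(o,[h],True,cl,1)
    u=(proj(C[n],np.array([[.6,0,.03]]))[0]*4).astype(int)
    cv2.imwrite(f"pics/fit_{n}.png",o[max(0,u[1]-280):u[1]+280,u[0]-380:u[0]+380])
E
```

```text
[ 0.6359 -0.0082 -0.2093] 1.865995996216327
[ 0.638  -0.004  -0.2139] 1.6590739228576865
[ 0.6374 -0.0058 -0.2117] 2.224085479242376
top [ 0.5548  0.0045 -0.2013] -0.10362461151116609
board frame -0.08290110834241814 -0.007284828370534668 0.010376283177297385
scene [ 0.5579  0.0277 -0.2112] -0.08659233732582061
board frame -0.08479328097267101 0.01606188623911057 0.000474209569199302
```

View pics/fit_top.png

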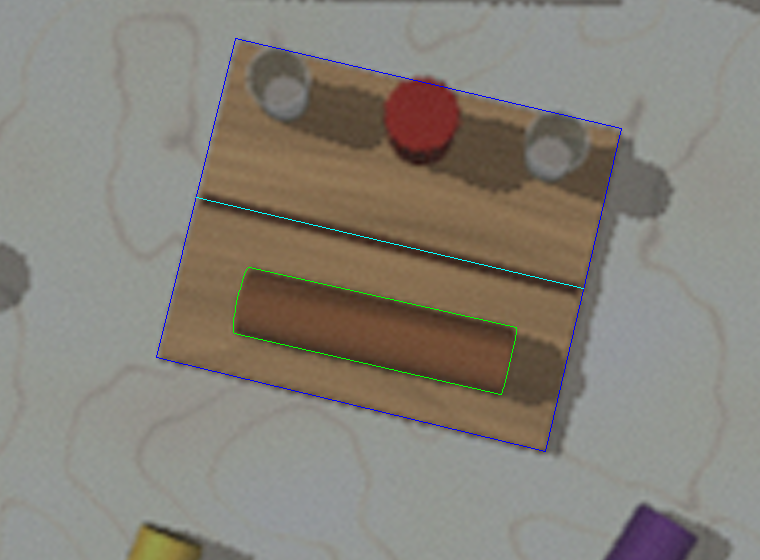

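View pics/fit_scene.png

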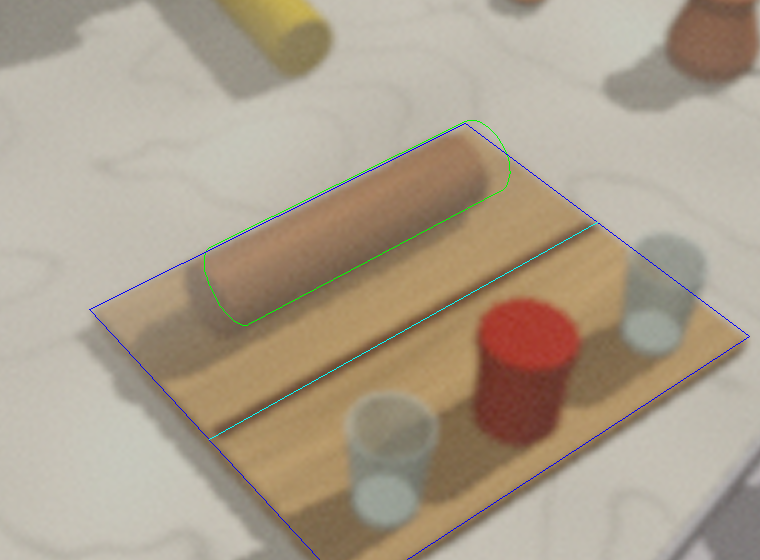

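The top fit matches well, with the pin about 82 mm short of the strip. The scene-view pin fit is off because the marble has a similar colour. I'll press with open jaws along the pin axis, so the two contacts hold its heading. Next I'll work out the approach.

```bash
cat >> h.py <<'E'
def togo(target,yaw):
    "offset cm / rotvec deg from measured pose to tool at target, tool y forward along board x"
    o=get_obs();Rt=R.from_quat(o["tool_rot"])
    u=np.array([-np.sin(yaw),np.cos(yaw),0]);v=np.array([np.cos(yaw),np.sin(yaw),0])
    G=R.from_matrix(np.c_[u,v,[0,0,-1]])
    return Rt.inv().apply(np.array(target)-o["position"])*100,(Rt.inv()*G).as_rotvec(degrees=True)
def where(b=(.6359,-.0082,-.2093)):
    o=get_obs();d=o["position"][:2]-b[:2]
    print("t",o["time"],"tcp",o["position"].round(4),"board x,y mm",(d@[np.cos(b[2]),np.sin(b[2])]*1000).round(1),(d@[-np.sin(b[2]),np.cos(b[2])]*1000).round(1),"F",o["ft_force"].round(1),"w",o["grip_width"].round(3), R.from_quat(o["tool_rot"]).as_matrix().round(4)[:, :2].T.tolist())
E
python3 - <<'E'
from h import *
v=np.array([np.cos(-.2093),np.sin(-.2093)])
t=np.array([.5548,.0045])-.010*v
print(t,togo([*t,.15],-.2093));where()
# height check: reproject top fit into scene, and pin top corners triangulated
offT=(185,95);offS=(200,165)
E
```

```text
[0.54501823 0.00657775] (array([-39.60604771,  49.52031393,   3.5662337 ]), array([ -0.03112817,   0.10620822, -12.06209507]))Traceback (most recent call last):
  File "<stdin>", line 4, in <module>
  File "h.py", line 45, in where
    print("t",o["time"],"tcp",o["position"].round(4),"board x,y mm",(d@[np.cos(b[2]),np.sin(b[2])]*1000).round(1),(d@[-np.sin(b[2]),np.cos(b[2])]*1000).round(1),"F",o["ft_force"].round(1),"w",o["grip_width"].round(3), R.from_quat(o["tool_rot"]).as_matrix().round(4)[:, :2].T.tolist())
                                                                                                                                                                                                ^^^^^^^^^^^^^^^^^^^^^
AttributeError: 'float' object has no attribute 'round'
```

drive_tool(
  plan=[
    {"offset": [-2.4, 3.0, 0], "delta_rot": [0, 0, -1.5], "jaw": 8},
    {"offset": [-4.8, 6.0, 0], "delta_rot": [0, 0, -3], "jaw": 8},
    {"offset": [-7.2, 9.0, 0], "delta_rot": [0, 0, -4.5], "jaw": 8},
    {"offset": [-9.6, 12.0, 0], "delta_rot": [0, 0, -6], "jaw": 8},
    {"offset": [-12.0, 15.0, 0], "delta_rot": [0, 0, -7.5], "jaw": 8},
    {"offset": [-14.4, 18.0, 0], "delta_rot": [0, 0, -9], "jaw": 8},
    {"offset": [-16.8, 21.0, 0], "delta_rot": [0, 0, -10.5], "jaw": 8},
    {"offset": [-19.2, 24.0, 0], "delta_rot": [0, 0, -12], "jaw": 8},
  ],
)

```text
time: 0.77
position: [0.3957, 0.2958, 0.1857]
tool_rot: [0.777, 0.63, -0.0, -0.0]
ft_force: [0.7, 0.4, -0.0]
grip_width: 0.0796
```

```bash
sed -i 's/o\["grip_width"\].round(3)/round(o["grip_width"],4)/; s/print("t",o\["time"\]/print("t",round(o["time"],2)/' h.py
python3 - <<'E'
from h import *
print(togo([.545,.0066,.13],-.2093));where()
E
```

```text
(array([-25.1992868 ,  20.59557787,   5.57152909]), array([-0.02913189,  0.02218261,  0.03612456]))
t 0.77 tcp [0.3957 0.2958 0.1857] board x,y mm -298.1 247.5 F [ 0.7  0.4 -0. ] w 0.0796 [[0.2072, 0.9783, -0.0004], [0.9783, -0.2072, -0.0005]]
```

drive_tool(
  plan=[
    {"offset": [-3.2, 2.6, 0], "delta_rot": [0, 0, 0], "jaw": 8},
    {"offset": [-6.4, 5.2, 0.5], "delta_rot": [0, 0, 0], "jaw": 8},
    {"offset": [-9.6, 7.8, 1], "delta_rot": [0, 0, 0], "jaw": 8},
    {"offset": [-12.8, 10.4, 2], "delta_rot": [0, 0, 0], "jaw": 8},
    {"offset": [-16.0, 13.0, 3], "delta_rot": [0, 0, 0], "jaw": 8},
    {"offset": [-19.2, 15.6, 4], "delta_rot": [0, 0, 0], "jaw": 8},
    {"offset": [-22.4, 18.2, 5], "delta_rot": [0, 0, 0], "jaw": 8},
    {"offset": [-25.2, 20.5, 5.6], "delta_rot": [0, 0, 0], "jaw": 8},
  ],
)

```text
time: 1.43
position: [0.5433, 0.0063, 0.1287]
tool_rot: [0.778, 0.629, -0.001, -0.001]
ft_force: [1.2, 0.5, -0.8]
grip_width: 0.08
```

drive_tool(
  plan=[
    {"offset": [0, 0, 0], "delta_rot": [0, 0, 0], "jaw": 8},
    {"offset": [0, 0, 1], "delta_rot": [0, 0, 0], "jaw": 8},
    {"offset": [0, 0, 2], "delta_rot": [0, 0, 0], "jaw": 8},
    {"offset": [0, 0, 3], "delta_rot": [0, 0, 0], "jaw": 8},
    {"offset": [0, 0, 4], "delta_rot": [0, 0, 0], "jaw": 8},
    {"offset": [0, 0, 4.3], "delta_rot": [0, 0, 0], "jaw": 8},
    {"offset": [0, 0, 4.5], "delta_rot": [0, 0, 0], "jaw": 8},
    {"offset": [0, 0, 4.5], "delta_rot": [0, 0, 0], "jaw": 8},
  ],
)

```text
time: 2.1
position: [0.5429, 0.0091, 0.0844]
tool_rot: [0.777, 0.629, -0.0, -0.0]
ft_force: [-0.4, -0.1, -0.5]
grip_width: 0.0801
```

Run:
```python
from h import *
where();print(togo([.545,.0066,.08],-.2093))
im=camera("scene")
cv2.imwrite("pics/s1.png",cv2.resize(im[130:300,180:380,::-1],None,fx=3.5,fy=3.5))
im=camera("top")
cv2.imwrite("pics/t1.png",cv2.resize(im[95:220,185:325,::-1],None,fx=4.5,fy=4.5))
```

```text
t 2.1 tcp [0.5429 0.0091 0.0844] board x,y mm -94.6 -2.4 F [-0.4 -0.1 -0.5] w 0.0801 [[0.2076, 0.9782, -0.0], [0.9782, -0.2076, -0.0012]]
(array([-0.20538704,  0.25671431,  0.44032739]), array([-0.06727702,  0.00107979,  0.01022293]))
```

View pics/s1.png

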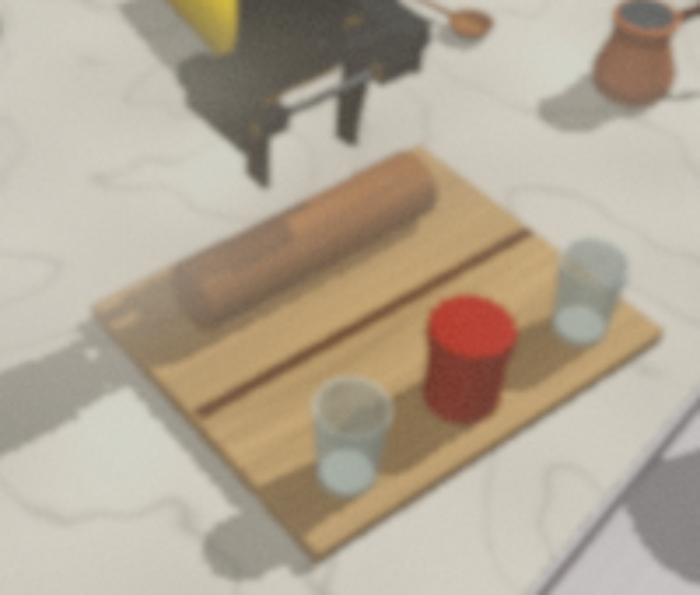

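View pics/t1.png

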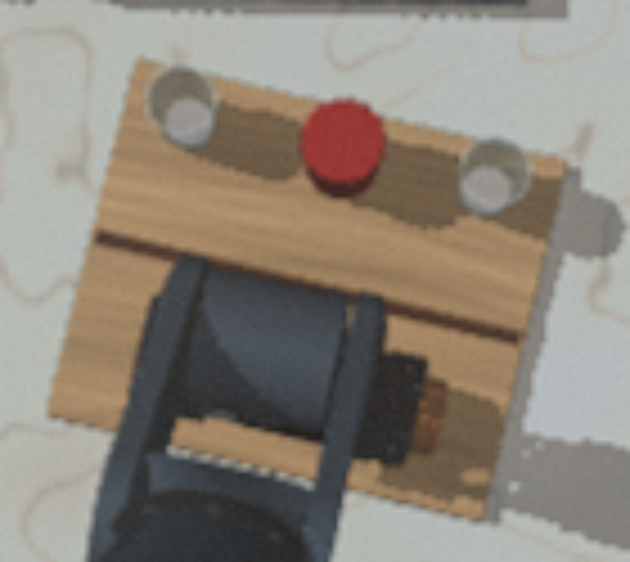

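Run:
```python
from h import *
p=np.array([.5429,.0091,.0844]);u=np.array([.2076,.9782,0])
P=np.array([p,p+.045*u,p-.045*u]);
for n,o,f in(("scene",(180,130),3.5),):
    print((proj(C[n],P)-o)*f)
    print("pin outline end centres",(proj(C[n],np.array([[.5548,.0045,.078]])+np.outer([.12,-.12],u))-o)*f)
```

```text
[[298.2946758  193.98733393]
 [340.62784248 173.06945915]
 [254.36409745 215.69452972]]
pin outline end centres [[415.29278719 153.9519549 ]
 [184.65811515 269.76824334]]
```

The scene view shows the open fingertips about 30 zoomed pixels higher than a TCP-level tip would project. The fingers therefore retract as they open, so I'll raise the tool and shut them before pressing.

drive_tool(
  plan=[
    {"offset": [0, 0, -1.5], "delta_rot": [0, 0, 0], "jaw": 8},
    {"offset": [-0.2, 0, -3], "delta_rot": [0, 0, 0], "jaw": 0},
    {"offset": [-0.5, 0.3, -3], "delta_rot": [0, 0, 0], "jaw": 0},
    {"offset": [-0.5, 0.3, -3], "delta_rot": [0, 0, 0], "jaw": 0},
    {"offset": [-0.5, 0.3, -3], "delta_rot": [0, 0, 0], "jaw": 0},
    {"offset": [-0.5, 0.3, -3], "delta_rot": [0, 0, 0], "jaw": 0},
    {"offset": [-0.5, 0.3, -3], "delta_rot": [0, 0, 0], "jaw": 0},
    {"offset": [-0.5, 0.3, -3], "delta_rot": [0, 0, 0], "jaw": 0},
  ],
  squeeze=10,
)

```text
time: 2.87
position: [0.5448, 0.0029, 0.1143]
tool_rot: [0.777, 0.629, -0.0, -0.001]
ft_force: [0.1, -0.4, -0.4]
grip_width: 0.0413
```

Run:
```python
from h import *
where()
o=get_obs()
im=camera("scene")
z=cv2.resize(im[130:300,180:380,::-1],None,fx=3.5,fy=3.5)
u=((proj(C["scene"],o["position"][None])[0]-(180,130))*3.5).astype(int);cv2.circle(z,tuple(map(int,u)),4,(0,255,0),1)
cv2.imwrite("pics/s2.png",z)
```

```text
t 2.87 tcp [0.5448 0.0029 0.1143] board x,y mm -91.4 -8.0 F [ 0.1 -0.4 -0.4] w 0.0413 [[0.2088, 0.978, 0.0], [0.978, -0.2088, -0.0015]]
```

View pics/s2.png

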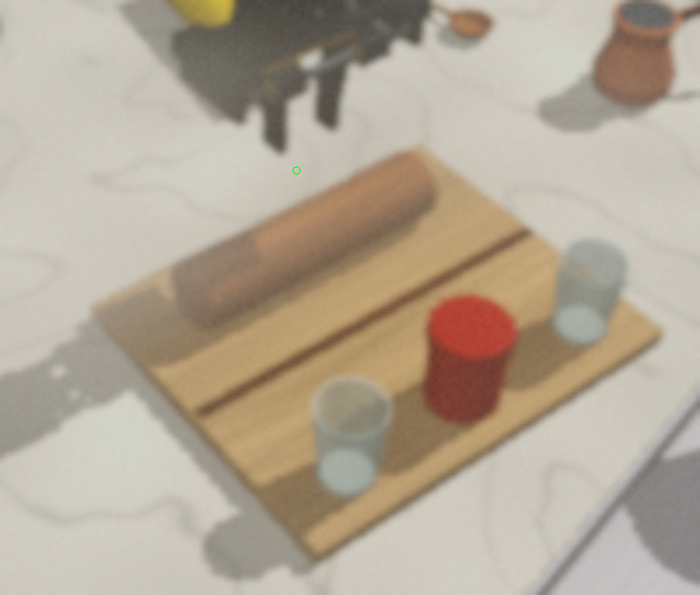

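drive_tool(
  plan=[
    {"offset": [0, 0, 0], "delta_rot": [0, 0, 0], "jaw": 0},
    {"offset": [0, 0, 0], "delta_rot": [0, 0, 0], "jaw": 0},
    {"offset": [0, 0, 0], "delta_rot": [0, 0, 0], "jaw": 0},
    {"offset": [0, 0, 0], "delta_rot": [0, 0, 0], "jaw": 0},
    {"offset": [0, 0, 0], "delta_rot": [0, 0, 0], "jaw": 0},
    {"offset": [0, 0, 0], "delta_rot": [0, 0, 0], "jaw": 0},
    {"offset": [0, 0, 0], "delta_rot": [0, 0, 0], "jaw": 0},
    {"offset": [0, 0, 0], "delta_rot": [0, 0, 0], "jaw": 0},
  ],
  squeeze=10,
)

```text
time: 3.58
position: [0.5453, 0.0028, 0.115]
tool_rot: [0.777, 0.629, -0.0, 0.0]
ft_force: [-0.6, 0.2, 0.9]
grip_width: 0.0003
```

Run:
```python
from h import *
where()
o=get_obs()
im=camera("scene")
z=cv2.resize(im[130:300,180:380,::-1],None,fx=3.5,fy=3.5)
u=((proj(C["scene"],o["position"][None])[0]-(180,130))*3.5).astype(int);cv2.circle(z,tuple(map(int,u)),4,(0,255,0),1)
cv2.imwrite("pics/s3.png",z)
```

```text
t 3.58 tcp [0.5453 0.0028 0.115 ] board x,y mm -90.9 -8.1 F [-0.6  0.2  0.9] w 0.0003 [[0.2088, 0.978, -0.0], [0.978, -0.2088, 0.0]]
```

View pics/s3.png

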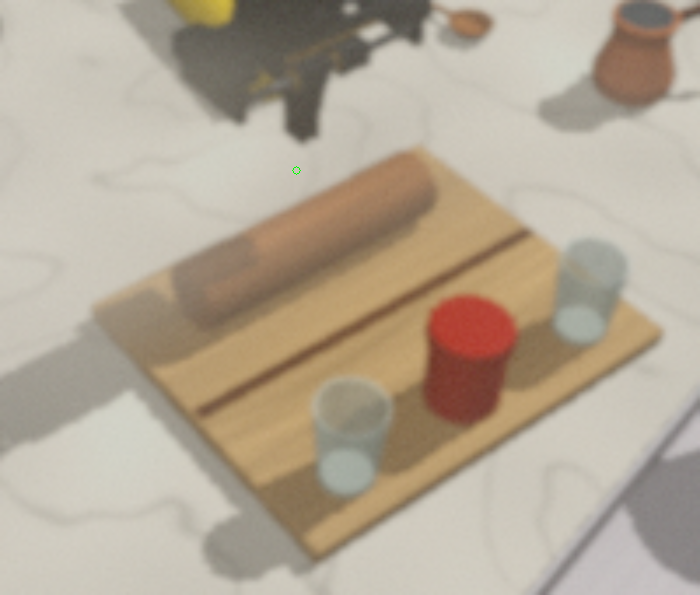

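Run:
```python
from h import *
o=get_obs();im=camera("scene");t=camera("top")
cv2.imwrite("pics/s4raw.png",im[...,::-1]);cv2.imwrite("pics/t4raw.png",t[...,::-1])
p=o["position"]
uv=proj(C["scene"],p+np.array([[0,0,k] for k in(0,.019,.03,.07,.12)]))
print(uv.round(1)); print(proj(C["scene"],np.array([[0,0,0],[0,0,.1]])), proj(C["top"],np.array([[0,0,0],[0,0,.1.real]])))
a=im[130:200,220:310,::-1];z=cv2.resize(a,None,fx=8,fy=8,interpolation=cv2.INTER_NEAREST)
for q in uv: cv2.circle(z,tuple(map(int,((q-(220,130))*8+4))),4,(0,255,0),1)
cv2.imwrite("pics/s4.png",z)
z=cv2.resize(t[90:215,180:320,::-1],None,fx=4.5,fy=4.5)
for q in proj(C["top"],p+np.array([[0,0,k] for k in(0,.07,.12)])): cv2.circle(z,tuple(map(int,((q-(180,90))*4.5+2))),4,(0,255,0),1)
cv2.imwrite("pics/t4.png",z)
```

```text
[[264.8 178.6]
 [265.  173.3]
 [265.1 170.2]
 [265.5 158.5]
 [266.  143. ]]
[[149.26218589 140.15490531]
 [144.34746563 116.247013  ]] [[246.79425372 336.3356512 ]
 [245.96662758 347.52925633]]
```

View pics/s4.png

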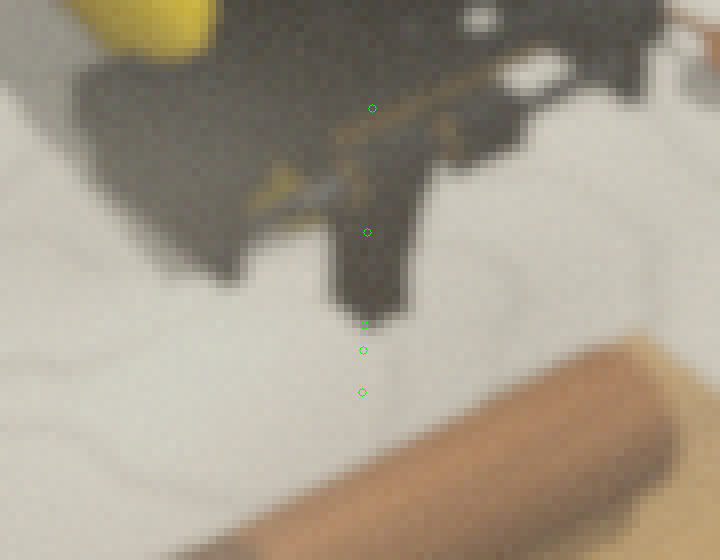

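View pics/t4.png

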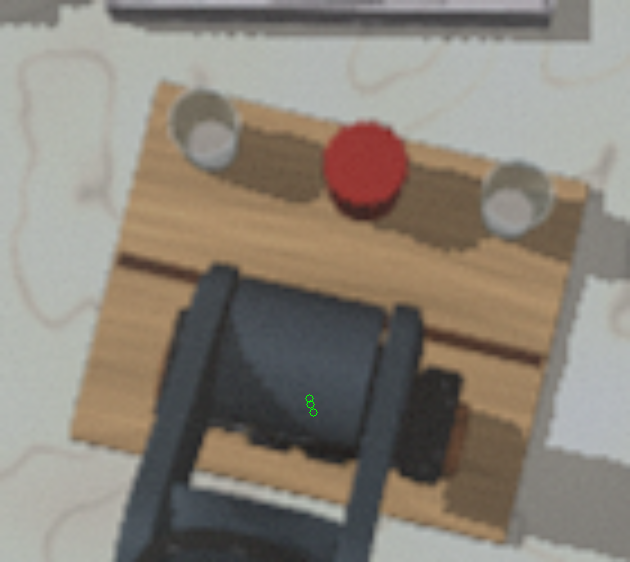

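View pics/s4raw.png

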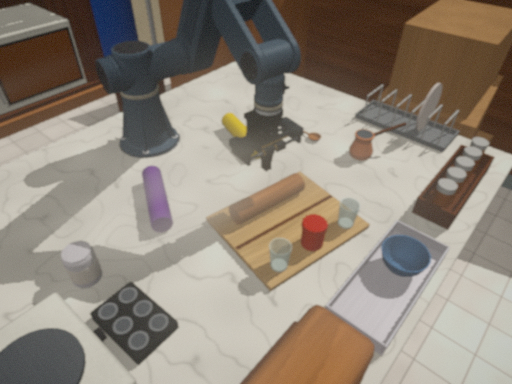

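Run:
```python
from h import *
o=get_obs();p=o["position"];print(p,o["q"])
u=np.array([.2088,.978,0]);v=np.array([.978,-.2088,0])
im=cv2.imread("pics/s4raw.png");a=im[100:200,210:320];z=cv2.resize(a,None,fx=6,fy=6,interpolation=cv2.INTER_CUBIC)
pt=lambda P:tuple(map(int,((proj(C["scene"],P[None])[0]-(210,100))*6+3)))
for h,c in((.07,(0,255,0)),(.095,(0,0,255))):
    L=[p+a*.0375*v+b*.095*u+[0,0,h] for a,b in((1,1),(1,-1),(-1,-1),(-1,1))]
    for i in range(4): cv2.line(z,pt(L[i]),pt(L[(i+1)%4]),c,1)
for h,c in((0,(0,255,0)),(.025,(0,0,255))):
    L=[p+a*.0095*v+b*.015*u+[0,0,h] for a,b in((1,1),(1,-1),(-1,-1),(-1,1))]
    for i in range(4): cv2.line(z,pt(L[i]),pt(L[(i+1)%4]),c,1)
cv2.imwrite("pics/s5.png",z)
```

```text
[0.54536116 0.0028041  0.11496242] [-1.99821213e-01  5.18256425e-01  1.70285805e+00 -2.65265491e-06
  9.20455625e-01 -1.56021271e+00]
```

View pics/s5.png

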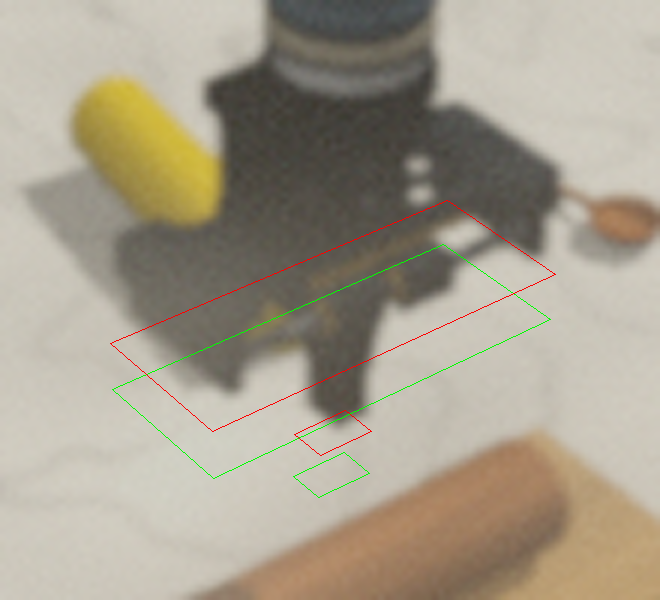

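Run:
```python
from h import *
o=get_obs();p=o["position"]
u=np.array([.2088,.978,0]);v=np.array([.978,-.2088,0])
im=cv2.imread("pics/t4raw.png");a=im[90:215,180:320];z=cv2.resize(a,None,fx=5,fy=4.5*5/4.5,interpolation=cv2.INTER_CUBIC)
pt=lambda P:tuple(map(int,((proj(C["top"],P[None])[0]-(180,90))*5+2)))
for h,c in((.07,(0,255,0)),(.12,(0,0,255))):
    L=[p+a*.0375*v+b*.095*u+[0,0,h] for a,b in((1,1),(1,-1),(-1,-1),(-1,1))]
    for i in range(4): cv2.line(z,pt(L[i]),pt(L[(i+1)%4]),c,1)
cv2.imwrite("pics/t5.png",z)
# base outline check
for n,f in(("scene","s4raw"),("top","t4raw")):
    im=cv2.imread(f"pics/{f}.png")
    for r,h in((.08,0.),(.08,.05)):
        P=np.c_[r*np.cos(a_:=np.linspace(0,6.28,60)),r*np.sin(a_),0*a_+h]
        cv2.polylines(im,[proj(C[n],P).astype(np.int32)],True,(0,255,0),1)
    c=proj(C[n],np.zeros((1,3)))[0].astype(int)
    y0=max(0,min(c[1]-60,384-120));x0=c[0]-70
    cv2.imwrite(f"pics/base_{n}.png",cv2.resize(im[y0:y0+120,x0:x0+140],None,fx=4,fy=4))
```

```text
(no output)
```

View pics/t5.png

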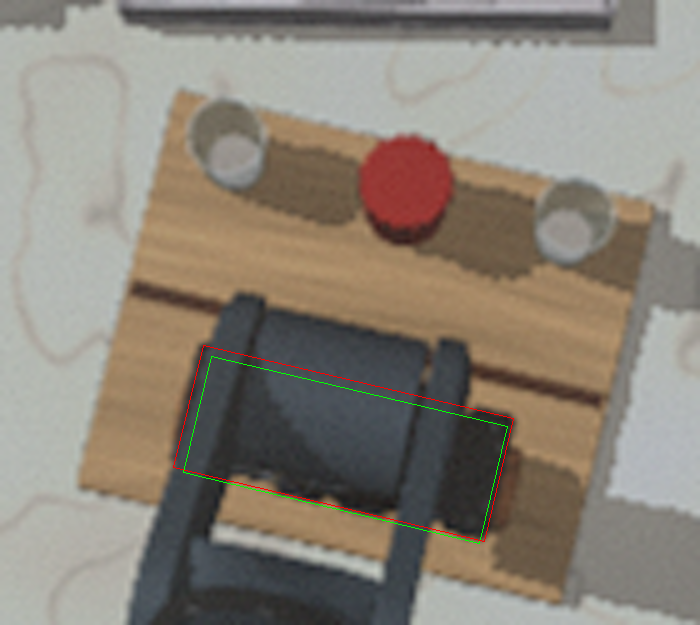

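View pics/base_scene.png

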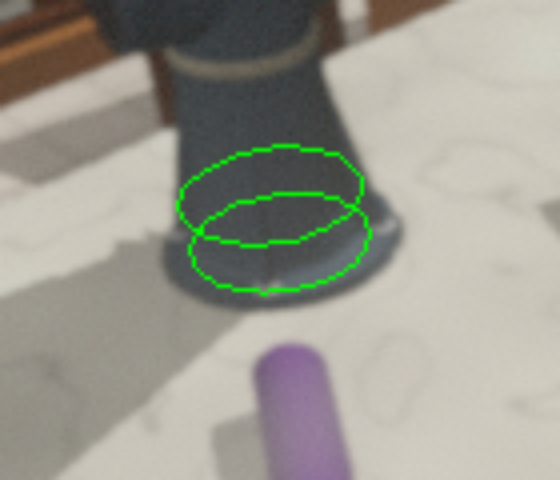

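View pics/base_top.png

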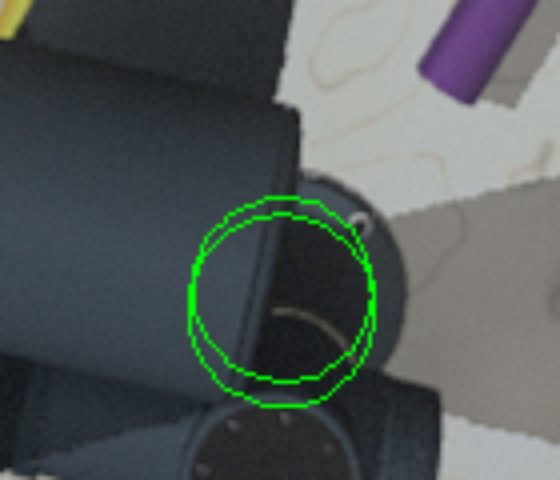

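The top view agrees with the reported tool xy, but the scene view shows the tip about 25 mm higher than reported. The failure rule depends on that height, so I'll settle it with a gentle touch on bare table first.

Run:
```python
from h import *
for n,uv in(("purple",(322,228)),("purple2",(290,287)),("yellow",(197,232)),("yellow2",(175,295)),("pot",(128,158)),("potedge r",(143,160)),("spoon bowl",(137,209)),("tin",(391,237)),("mould l",(367,175)),("board corner L",(196,187)),("boardcorner R",(293,210))):
    print(n,ray(C["top"],uv,.03).round(3))
print(togo([.44,.07,.04],-.2093))
```

```text
purple [ 0.393 -0.256  0.03 ]
purple2 [ 0.184 -0.148  0.03 ]
yellow [0.368 0.185 0.03 ]
yellow2 [0.145 0.255 0.03 ]
pot [0.626 0.442 0.03 ]
potedge r [0.62  0.388 0.03 ]
spoon bowl [0.444 0.402 0.03 ]
tin [ 0.368 -0.498  0.03 ]
mould l [ 0.584 -0.413  0.03 ]
board corner L [0.527 0.194 0.03 ]
boardcorner R [ 0.454 -0.153  0.03 ]
(array([  4.37090303, -11.70734482,   7.49596912]), array([ 0.00129332,  0.000108  , -0.06320993]))
```

drive_tool(
  plan=[
    {"offset": [-0.5, -3, 0], "delta_rot": [0, 0, 0], "jaw": 0},
    {"offset": [-1.2, -6, 0], "delta_rot": [0, 0, 0], "jaw": 0},
    {"offset": [-2, -9, 0], "delta_rot": [0, 0, 0], "jaw": 0},
    {"offset": [-2.6, -12.2, 0], "delta_rot": [0, 0, 0], "jaw": 0},
    {"offset": [-2.6, -12.2, 3], "delta_rot": [0, 0, 0], "jaw": 0},
    {"offset": [-2.6, -12.2, 6], "delta_rot": [0, 0, 0], "jaw": 0},
    {"offset": [-2.6, -12.2, 9], "delta_rot": [0, 0, 0], "jaw": 0},
    {"offset": [-2.6, -12.2, 9.5], "delta_rot": [0, 0, 0], "jaw": 0},
  ],
)

```text
time: 4.4
position: [0.4185, 0.0032, 0.0171]
tool_rot: [0.778, 0.629, -0.002, -0.002]
ft_force: [-1.7, -0.8, 0.5]
grip_width: 0.0005
```

drive_tool(
  plan=[
    {"offset": [0, 0, 0.2], "delta_rot": [0, 0, 0], "jaw": 0},
    {"offset": [0, 0, 0.4], "delta_rot": [0, 0, 0], "jaw": 0},
    {"offset": [0, 0, 0.6], "delta_rot": [0, 0, 0], "jaw": 0},
    {"offset": [0, 0, 0.8], "delta_rot": [0, 0, 0], "jaw": 0},
    {"offset": [0, 0, 1.0], "delta_rot": [0, 0, 0], "jaw": 0},
    {"offset": [0, 0, 1.2], "delta_rot": [0, 0, 0], "jaw": 0},
    {"offset": [0, 0, 1.4], "delta_rot": [0, 0, 0], "jaw": 0},
    {"offset": [0, 0, 1.5], "delta_rot": [0, 0, 0], "jaw": 0},
  ],
)

```text
time: 5.07
position: [0.4207, 0.0028, 0.005]
tool_rot: [0.777, 0.629, 0.0, 0.0]
ft_force: [-1.1, -0.1, -0.5]
grip_width: 0.0004
```

Run:
```python
from h import *
where();o=get_obs();p=o["position"]
im=camera("scene");c=proj(C["scene"],p[None])[0];x0,y0=int(c[0])-50,int(c[1])-50
z=cv2.resize(im[y0:y0+75,x0:x0+100,::-1],None,fx=7,fy=7,interpolation=cv2.INTER_CUBIC)
cv2.circle(z,tuple(map(int,(c-(x0,y0))*7+3)),5,(0,255,0),1);cv2.imwrite("pics/s6.png",z)
```

```text
t 5.07 tcp [0.4207 0.0028 0.005 ] board x,y mm -212.8 -33.9 F [-1.1 -0.1 -0.5] w 0.0004 [[0.2087, 0.978, -0.0], [0.978, -0.2087, 0.0004]]
```

View pics/s6.png

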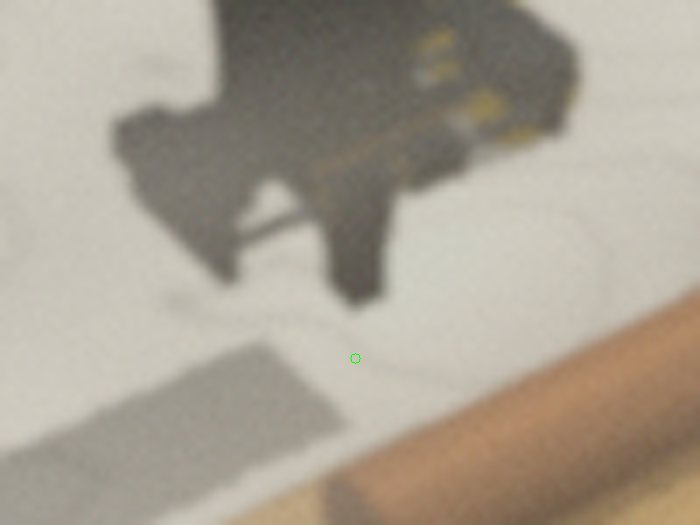

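drive_tool(
  plan=[
    {"offset": [0, 0, 0.1], "delta_rot": [0, 0, 0], "jaw": 0},
    {"offset": [0, 0, 0.2], "delta_rot": [0, 0, 0], "jaw": 0},
    {"offset": [0, 0, 0.3], "delta_rot": [0, 0, 0], "jaw": 0},
    {"offset": [0, 0, 0.4], "delta_rot": [0, 0, 0], "jaw": 0},
    {"offset": [0, 0, 0.5], "delta_rot": [0, 0, 0], "jaw": 0},
    {"offset": [0, 0, 0.6], "delta_rot": [0, 0, 0], "jaw": 0},
    {"offset": [0, 0, 0.6], "delta_rot": [0, 0, 0], "jaw": 0},
    {"offset": [0, 0, 0.6], "delta_rot": [0, 0, 0], "jaw": 0},
  ],
)

```text
time: 5.78
position: [0.4205, 0.0029, -0.0011]
tool_rot: [0.777, 0.629, -0.0, -0.0]
ft_force: [-0.2, -0.1, 0.3]
grip_width: 0.0003
```

drive_tool(
  plan=[
    {"offset": [0, 0, 0.1], "delta_rot": [0, 0, 0], "jaw": 0},
    {"offset": [0, 0, 0.2], "delta_rot": [0, 0, 0], "jaw": 0},
    {"offset": [0, 0, 0.3], "delta_rot": [0, 0, 0], "jaw": 0},
    {"offset": [0, 0, 0.4], "delta_rot": [0, 0, 0], "jaw": 0},
    {"offset": [0, 0, 0.5], "delta_rot": [0, 0, 0], "jaw": 0},
    {"offset": [0, 0, 0.5], "delta_rot": [0, 0, 0], "jaw": 0},
    {"offset": [0, 0, 0.5], "delta_rot": [0, 0, 0], "jaw": 0},
    {"offset": [0, 0, 0.5], "delta_rot": [0, 0, 0], "jaw": 0},
  ],
)

```text
time: 6.45
position: [0.4206, 0.0029, -0.0061]
tool_rot: [0.777, 0.629, -0.0, -0.0]
ft_force: [1.3, -0.5, 0.0]
grip_width: 0.0004
```

drive_tool(
  plan=[
    {"offset": [0, 0, 0.2], "delta_rot": [0, 0, 0], "jaw": 0},
    {"offset": [0, 0, 0.4], "delta_rot": [0, 0, 0], "jaw": 0},
    {"offset": [0, 0, 0.6], "delta_rot": [0, 0, 0], "jaw": 0},
    {"offset": [0, 0, 0.7], "delta_rot": [0, 0, 0], "jaw": 0},
    {"offset": [0, 0, 0.8], "delta_rot": [0, 0, 0], "jaw": 0},
    {"offset": [0, 0, 0.8], "delta_rot": [0, 0, 0], "jaw": 0},
    {"offset": [0, 0, 0.8], "delta_rot": [0, 0, 0], "jaw": 0},
    {"offset": [0, 0, 0.8], "delta_rot": [0, 0, 0], "jaw": 0},
  ],
)

```text
time: 7.12
position: [0.4206, 0.0029, -0.014]
tool_rot: [0.777, 0.629, 0.0, 0.0]
ft_force: [-0.9, 0.1, 0.7]
grip_width: 0.0004
```

Run:
```python
from h import *
where();o=get_obs();p=o["position"]
im=camera("scene");c=proj(C["scene"],p[None])[0];x0,y0=int(c[0])-50,int(c[1])-50
z=cv2.resize(im[y0:y0+75,x0:x0+100,::-1],None,fx=7,fy=7,interpolation=cv2.INTER_CUBIC)
cv2.circle(z,tuple(map(int,(c-(x0,y0))*7+3)),5,(0,255,0),1);cv2.imwrite("pics/s7.png",z)
```

```text
t 7.12 tcp [ 0.4206  0.0029 -0.014 ] board x,y mm -212.9 -33.9 F [-0.9  0.1  0.7] w 0.0004 [[0.2088, 0.978, 0.0], [0.978, -0.2088, 0.0]]
```

View pics/s7.png

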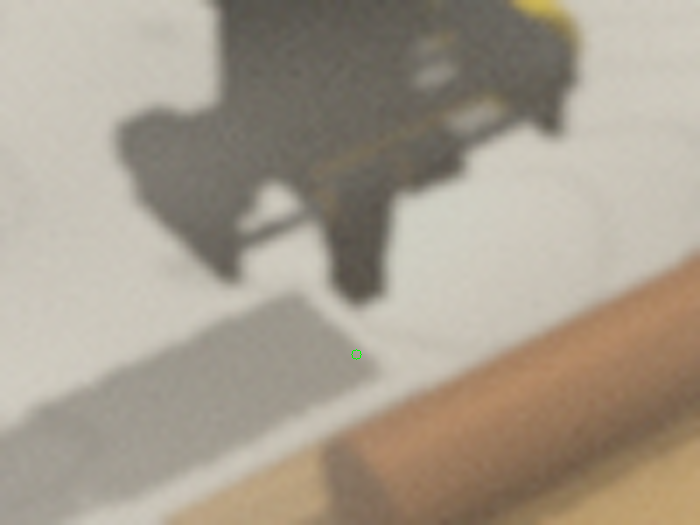

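drive_tool(
  plan=[
    {"offset": [0, 0, 0.1], "delta_rot": [0, 0, 0], "jaw": 0},
    {"offset": [0, 0, 0.2], "delta_rot": [0, 0, 0], "jaw": 0},
    {"offset": [0, 0, 0.3], "delta_rot": [0, 0, 0], "jaw": 0},
    {"offset": [0, 0, 0.4], "delta_rot": [0, 0, 0], "jaw": 0},
    {"offset": [0, 0, 0.4], "delta_rot": [0, 0, 0], "jaw": 0},
    {"offset": [0, 0, 0.4], "delta_rot": [0, 0, 0], "jaw": 0},
    {"offset": [0, 0, 0.4], "delta_rot": [0, 0, 0], "jaw": 0},
    {"offset": [0, 0, 0.4], "delta_rot": [0, 0, 0], "jaw": 0},
  ],
)

```text
time: 7.83
position: [0.4206, 0.0029, -0.018]
tool_rot: [0.777, 0.629, 0.0, 0.0]
ft_force: [1.3, -0.2, -0.1]
grip_width: 0.0001
```

drive_tool(
  plan=[
    {"offset": [0, 0, 0.1], "delta_rot": [0, 0, 0], "jaw": 0},
    {"offset": [0, 0, 0.2], "delta_rot": [0, 0, 0], "jaw": 0},
    {"offset": [0, 0, 0.2], "delta_rot": [0, 0, 0], "jaw": 0},
    {"offset": [0, 0, 0.2], "delta_rot": [0, 0, 0], "jaw": 0},
    {"offset": [0, 0, 0.2], "delta_rot": [0, 0, 0], "jaw": 0},
    {"offset": [0, 0, 0.2], "delta_rot": [0, 0, 0], "jaw": 0},
    {"offset": [0, 0, 0.2], "delta_rot": [0, 0, 0], "jaw": 0},
    {"offset": [0, 0, 0.2], "delta_rot": [0, 0, 0], "jaw": 0},
  ],
)

```text
time: 8.5
position: [0.4206, 0.0029, -0.02]
tool_rot: [0.777, 0.629, -0.0, 0.0]
ft_force: [-0.0, -1.2, 0.2]
grip_width: 0.0007
```

drive_tool(
  plan=[
    {"offset": [0, 0, 0.1], "delta_rot": [0, 0, 0], "jaw": 0},
    {"offset": [0, 0, 0.1], "delta_rot": [0, 0, 0], "jaw": 0},
    {"offset": [0, 0, 0.1], "delta_rot": [0, 0, 0], "jaw": 0},
    {"offset": [0, 0, 0.1], "delta_rot": [0, 0, 0], "jaw": 0},
    {"offset": [0, 0, 0.1], "delta_rot": [0, 0, 0], "jaw": 0},
    {"offset": [0, 0, 0.1], "delta_rot": [0, 0, 0], "jaw": 0},
    {"offset": [0, 0, 0.1], "delta_rot": [0, 0, 0], "jaw": 0},
    {"offset": [0, 0, 0.1], "delta_rot": [0, 0, 0], "jaw": 0},
  ],
)

```text
time: 9.17
position: [0.4206, 0.0029, -0.021]
tool_rot: [0.777, 0.629, 0.0, 0.0]
ft_force: [0.6, 0.1, 0.4]
grip_width: 0.0003
```

drive_tool(
  plan=[
    {"offset": [0, 0, 0.1], "delta_rot": [0, 0, 0], "jaw": 0},
    {"offset": [0, 0, 0.1], "delta_rot": [0, 0, 0], "jaw": 0},
    {"offset": [0, 0, 0.1], "delta_rot": [0, 0, 0], "jaw": 0},
    {"offset": [0, 0, 0.1], "delta_rot": [0, 0, 0], "jaw": 0},
    {"offset": [0, 0, 0.1], "delta_rot": [0, 0, 0], "jaw": 0},
    {"offset": [0, 0, 0.1], "delta_rot": [0, 0, 0], "jaw": 0},
    {"offset": [0, 0, 0.1], "delta_rot": [0, 0, 0], "jaw": 0},
    {"offset": [0, 0, 0.1], "delta_rot": [0, 0, 0], "jaw": 0},
  ],
)

```text
time: 9.83
position: [0.4206, 0.0029, -0.022]
tool_rot: [0.777, 0.629, 0.0, 0.0]
ft_force: [0.7, 0.2, 0.1]
grip_width: -0.0002
```

Run:
```python
from h import *
where();o=get_obs();p=o["position"];print(o["q"],o["joint_torque"])
im=camera("scene");c=proj(C["scene"],p[None])[0];x0,y0=int(c[0])-50,int(c[1])-50
z=cv2.resize(im[y0:y0+75,x0:x0+100,::-1],None,fx=7,fy=7,interpolation=cv2.INTER_CUBIC)
cv2.circle(z,tuple(map(int,(c-(x0,y0))*7+3)),5,(0,255,0),1);cv2.imwrite("pics/s8.png",z)
```

```text
t 9.83 tcp [ 0.4206  0.0029 -0.022 ] board x,y mm -212.9 -33.9 F [0.7 0.2 0.1] w -0.0002 [[0.2088, 0.978, -0.0], [0.978, -0.2088, 0.0]]
[-2.60236252e-01  6.92182767e-01  2.09130060e+00 -1.08956811e-05
  3.58093547e-01 -1.62066041e+00] [ 7.73769825e-04 -3.49563611e+01 -1.61466423e+00 -1.42436719e-02
  7.50038819e-02 -4.42264039e-06]
```

View pics/s8.png

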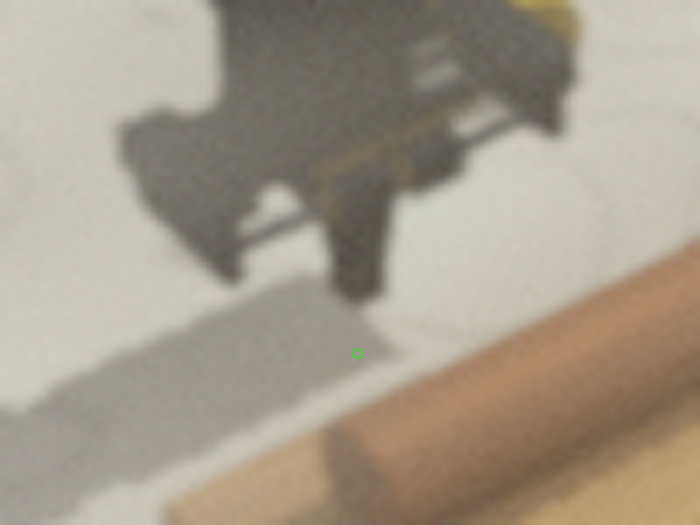

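drive_tool(
  plan=[
    {"offset": [0, 0, 0.1], "delta_rot": [0, 0, 0], "jaw": 0},
    {"offset": [0, 0, 0.2], "delta_rot": [0, 0, 0], "jaw": 0},
    {"offset": [0, 0, 0.2], "delta_rot": [0, 0, 0], "jaw": 0},
    {"offset": [0, 0, 0.2], "delta_rot": [0, 0, 0], "jaw": 0},
    {"offset": [0, 0, 0.2], "delta_rot": [0, 0, 0], "jaw": 0},
    {"offset": [0, 0, 0.2], "delta_rot": [0, 0, 0], "jaw": 0},
    {"offset": [0, 0, 0.2], "delta_rot": [0, 0, 0], "jaw": 0},
    {"offset": [0, 0, 0.2], "delta_rot": [0, 0, 0], "jaw": 0},
  ],
)

```text
time: 10.55
position: [0.4206, 0.0029, -0.024]
tool_rot: [0.777, 0.629, 0.0, 0.0]
ft_force: [0.0, 0.1, 0.3]
grip_width: 0.0007
```

drive_tool(
  plan=[
    {"offset": [0, 0, 0.1], "delta_rot": [0, 0, 0], "jaw": 0},
    {"offset": [0, 0, 0.1], "delta_rot": [0, 0, 0], "jaw": 0},
    {"offset": [0, 0, 0.1], "delta_rot": [0, 0, 0], "jaw": 0},
    {"offset": [0, 0, 0.1], "delta_rot": [0, 0, 0], "jaw": 0},
    {"offset": [0, 0, 0.1], "delta_rot": [0, 0, 0], "jaw": 0},
    {"offset": [0, 0, 0.1], "delta_rot": [0, 0, 0], "jaw": 0},
    {"offset": [0, 0, 0.1], "delta_rot": [0, 0, 0], "jaw": 0},
    {"offset": [0, 0, 0.1], "delta_rot": [0, 0, 0], "jaw": 0},
  ],
)

```text
time: 11.22
position: [0.4206, 0.0029, -0.025]
tool_rot: [0.777, 0.629, -0.0, 0.0]
ft_force: [0.6, 0.9, -0.4]
grip_width: 0.0009
```

drive_tool(
  plan=[
    {"offset": [0, 0, 0.1], "delta_rot": [0, 0, 0], "jaw": 0},
    {"offset": [0, 0, 0.1], "delta_rot": [0, 0, 0], "jaw": 0},
    {"offset": [0, 0, 0.1], "delta_rot": [0, 0, 0], "jaw": 0},
    {"offset": [0, 0, 0.1], "delta_rot": [0, 0, 0], "jaw": 0},
    {"offset": [0, 0, 0.1], "delta_rot": [0, 0, 0], "jaw": 0},
    {"offset": [0, 0, 0.1], "delta_rot": [0, 0, 0], "jaw": 0},
    {"offset": [0, 0, 0.1], "delta_rot": [0, 0, 0], "jaw": 0},
    {"offset": [0, 0, 0.1], "delta_rot": [0, 0, 0], "jaw": 0},
  ],
)

```text
time: 11.88
position: [0.4206, 0.0028, -0.026]
tool_rot: [0.777, 0.629, 0.0, 0.0]
ft_force: [-0.1, -0.2, 0.2]
grip_width: -0.0
```

drive_tool(
  plan=[
    {"offset": [0, 0, 0.1], "delta_rot": [0, 0, 0], "jaw": 0},
    {"offset": [0, 0, 0.1], "delta_rot": [0, 0, 0], "jaw": 0},
    {"offset": [0, 0, 0.1], "delta_rot": [0, 0, 0], "jaw": 0},
    {"offset": [0, 0, 0.1], "delta_rot": [0, 0, 0], "jaw": 0},
    {"offset": [0, 0, 0.1], "delta_rot": [0, 0, 0], "jaw": 0},
    {"offset": [0, 0, 0.1], "delta_rot": [0, 0, 0], "jaw": 0},
    {"offset": [0, 0, 0.1], "delta_rot": [0, 0, 0], "jaw": 0},
    {"offset": [0, 0, 0.1], "delta_rot": [0, 0, 0], "jaw": 0},
  ],
)

```text
time: 12.55
position: [0.4206, 0.0029, -0.027]
tool_rot: [0.777, 0.629, 0.0, 0.0]
ft_force: [-0.2, 0.9, -0.5]
grip_width: 0.0002
```

drive_tool(
  plan=[
    {"offset": [0, 0, 0.1], "delta_rot": [0, 0, 0], "jaw": 0},
    {"offset": [0, 0, 0.1], "delta_rot": [0, 0, 0], "jaw": 0},
    {"offset": [0, 0, 0.1], "delta_rot": [0, 0, 0], "jaw": 0},
    {"offset": [0, 0, 0.1], "delta_rot": [0, 0, 0], "jaw": 0},
    {"offset": [0, 0, 0.1], "delta_rot": [0, 0, 0], "jaw": 0},
    {"offset": [0, 0, 0.1], "delta_rot": [0, 0, 0], "jaw": 0},
    {"offset": [0, 0, 0.1], "delta_rot": [0, 0, 0], "jaw": 0},
    {"offset": [0, 0, 0.1], "delta_rot": [0, 0, 0], "jaw": 0},
  ],
)

```text
time: 13.22
position: [0.4206, 0.0029, -0.028]
tool_rot: [0.777, 0.629, -0.0, 0.0]
ft_force: [0.2, 0.3, 0.6]
grip_width: 0.0005
```

Run:
```python
from h import *
where();o=get_obs();p=o["position"];print(o["q"],o["joint_torque"])
im=camera("scene");c=proj(C["scene"],p[None])[0];x0,y0=int(c[0])-50,int(c[1])-50
z=cv2.resize(im[y0:y0+75,x0:x0+100,::-1],None,fx=7,fy=7,interpolation=cv2.INTER_CUBIC)
cv2.circle(z,tuple(map(int,(c-(x0,y0))*7+3)),5,(0,255,0),1);cv2.imwrite("pics/s9.png",z)
```

```text
t 13.22 tcp [ 0.4206  0.0029 -0.028 ] board x,y mm -212.9 -33.9 F [0.2 0.3 0.6] w 0.0005 [[0.2088, 0.978, -0.0], [0.978, -0.2088, -0.0]]
[-2.60279431e-01  7.06878095e-01  2.09285264e+00 -3.61915550e-05
  3.41865808e-01 -1.62066942e+00] [-6.27209793e-04 -3.51765776e+01 -1.24706794e+00 -1.37717061e-02
  7.50763365e-02 -2.08154296e-05]
```

View pics/s9.png

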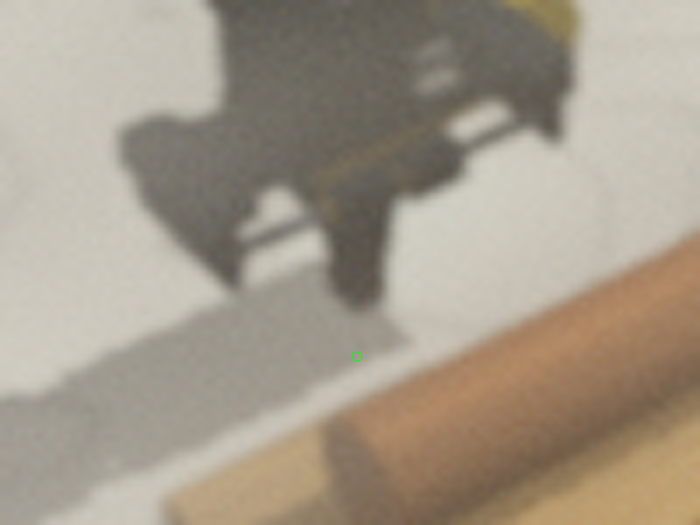

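There's still no contact at a reading of −28 mm, and the body is displaced in the image along with the tips. The reported z therefore reads about 30–45 mm too low and xy is fine, so I'll find the pin's top by force instead.

drive_tool(
  plan=[
    {"offset": [0, 0, -3], "delta_rot": [0, 0, 0], "jaw": 0},
    {"offset": [0, 0, -6], "delta_rot": [0, 0, 0], "jaw": 0},
    {"offset": [0, 0, -9], "delta_rot": [0, 0, 0], "jaw": 0},
    {"offset": [0.5, 3, -9], "delta_rot": [0, 0, 0], "jaw": 0},
    {"offset": [1.2, 6, -9], "delta_rot": [0, 0, 0], "jaw": 0},
    {"offset": [2.2, 9, -9], "delta_rot": [0, 0, 0], "jaw": 0},
    {"offset": [2.9, 12.2, -9], "delta_rot": [0, 0, 0], "jaw": 0},
    {"offset": [2.9, 12.2, -9], "delta_rot": [0, 0, 0], "jaw": 0},
  ],
)

```text
time: 13.93
position: [0.555, 0.0046, 0.0632]
tool_rot: [0.777, 0.629, 0.004, 0.005]
ft_force: [0.9, -0.1, 0.0]
grip_width: 0.0008
```

Run:
```python
from h import *
where();o=get_obs();p=o["position"]
im=camera("scene");c=proj(C["scene"],p[None])[0];x0,y0=int(c[0])-55,int(c[1])-50
z=cv2.resize(im[y0:y0+85,x0:x0+110,::-1],None,fx=7,fy=7,interpolation=cv2.INTER_CUBIC)
cv2.circle(z,tuple(map(int,(c-(x0,y0))*7+3)),5,(0,255,0),1);cv2.imwrite("pics/s10.png",z)
```

```text
t 13.93 tcp [0.555  0.0046 0.0632] board x,y mm -81.8 -4.3 F [ 0.9 -0.1  0. ] w 0.0008 [[0.2084, 0.978, 0.0005], [0.978, -0.2084, 0.0127]]
```

View pics/s10.png

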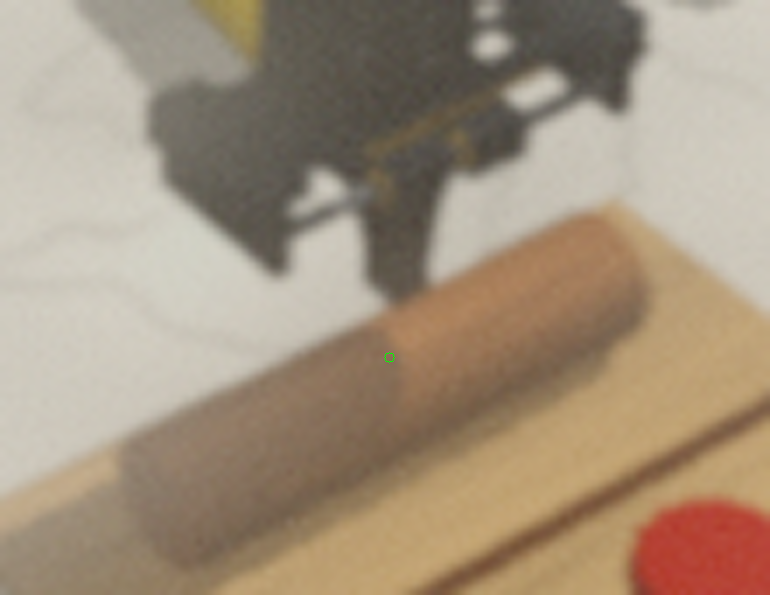

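drive_tool(
  plan=[
    {"offset": [0, 0, 0], "delta_rot": [0, 0, 0], "jaw": 0},
    {"offset": [0, 0, 0.2], "delta_rot": [0, 0, 0], "jaw": 0},
    {"offset": [0, 0, 0.5], "delta_rot": [0, 0, 0], "jaw": 0},
    {"offset": [0, 0, 0.8], "delta_rot": [0, 0, 0], "jaw": 0},
    {"offset": [0, 0, 1.0], "delta_rot": [0, 0, 0], "jaw": 0},
    {"offset": [0, 0, 1.2], "delta_rot": [0, 0, 0], "jaw": 0},
    {"offset": [0, 0, 1.2], "delta_rot": [0, 0, 0], "jaw": 0},
    {"offset": [0, 0, 1.2], "delta_rot": [0, 0, 0], "jaw": 0},
  ],
)

```text
time: 14.65
position: [0.5458, 0.0057, 0.0498]
tool_rot: [0.777, 0.629, -0.0, -0.0]
ft_force: [-0.6, 0.6, 0.2]
grip_width: 0.0003
```

Run:
```python
from h import *
where();o=get_obs();p=o["position"]
im=camera("scene");c=proj(C["scene"],p[None])[0];x0,y0=int(c[0])-55,int(c[1])-50
z=cv2.resize(im[y0:y0+85,x0:x0+110,::-1],None,fx=7,fy=7,interpolation=cv2.INTER_CUBIC)
u=np.array([.2088,.978,0]);v=np.array([.978,-.2088,0])
pt=lambda P:tuple(map(int,((proj(C["scene"],P[None])[0]-(x0,y0))*7+3)))
for h,cc in((.03,(0,255,0)),(.04,(0,0,255))):
    L=[p+a*.0095*v+b*.015*u+[0,0,h] for a,b in((1,1),(1,-1),(-1,-1),(-1,1))]
    for i in range(4): cv2.line(z,pt(L[i]),pt(L[(i+1)%4]),cc,1)
cv2.imwrite("pics/s11.png",z)
```

```text
t 14.65 tcp [0.5458 0.0057 0.0498] board x,y mm -91.1 -5.1 F [-0.6  0.6  0.2] w 0.0003 [[0.2089, 0.9779, -0.0], [0.9779, -0.2089, -0.0005]]
```

View pics/s11.png

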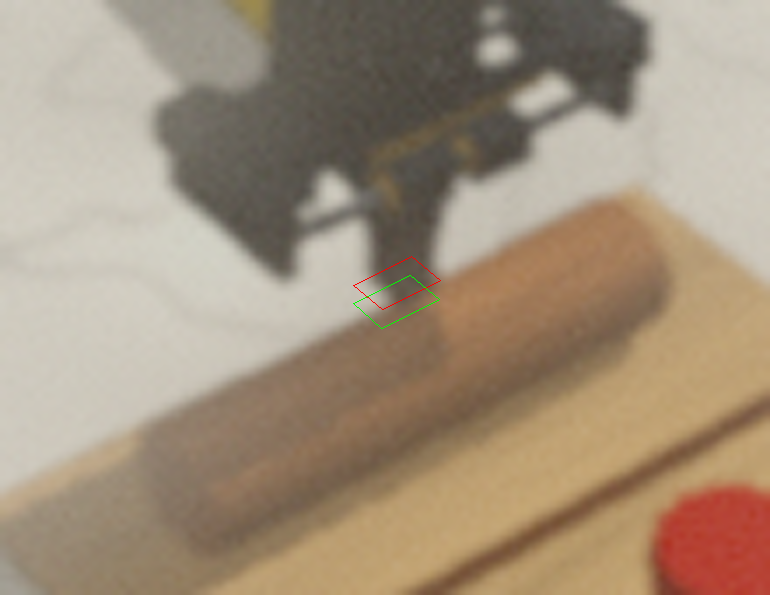

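drive_tool(
  plan=[
    {"offset": [0, 0, 0.2], "delta_rot": [0, 0, 0], "jaw": 0},
    {"offset": [0, 0, 0.4], "delta_rot": [0, 0, 0], "jaw": 0},
    {"offset": [0, 0, 0.6], "delta_rot": [0, 0, 0], "jaw": 0},
    {"offset": [0, 0, 0.6], "delta_rot": [0, 0, 0], "jaw": 0},
    {"offset": [0, 0, 0.6], "delta_rot": [0, 0, 0], "jaw": 0},
    {"offset": [0, 0, 0.6], "delta_rot": [0, 0, 0], "jaw": 0},
    {"offset": [0, 0, 0.6], "delta_rot": [0, 0, 0], "jaw": 0},
    {"offset": [0, 0, 0.6], "delta_rot": [0, 0, 0], "jaw": 0},
  ],
)

```text
time: 15.37
position: [0.5461, 0.0057, 0.044]
tool_rot: [0.777, 0.629, 0.0, 0.0]
ft_force: [-0.0, 0.2, 0.3]
grip_width: 0.0001
```

drive_tool(
  plan=[
    {"offset": [0, 0, 0.1], "delta_rot": [0, 0, 0], "jaw": 0},
    {"offset": [0, 0, 0.2], "delta_rot": [0, 0, 0], "jaw": 0},
    {"offset": [0, 0, 0.2], "delta_rot": [0, 0, 0], "jaw": 0},
    {"offset": [0, 0, 0.2], "delta_rot": [0, 0, 0], "jaw": 0},
    {"offset": [0, 0, 0.2], "delta_rot": [0, 0, 0], "jaw": 0},
    {"offset": [0, 0, 0.2], "delta_rot": [0, 0, 0], "jaw": 0},
    {"offset": [0, 0, 0.2], "delta_rot": [0, 0, 0], "jaw": 0},
    {"offset": [0, 0, 0.2], "delta_rot": [0, 0, 0], "jaw": 0},
  ],
)

```text
time: 16.03
position: [0.546, 0.0058, 0.0419]
tool_rot: [0.777, 0.629, -0.0, 0.0]
ft_force: [0.2, 0.3, -0.3]
grip_width: 0.0007
```

drive_tool(
  plan=[
    {"offset": [0, 0, 0.1], "delta_rot": [0, 0, 0], "jaw": 0},
    {"offset": [0, 0, 0.1], "delta_rot": [0, 0, 0], "jaw": 0},
    {"offset": [0, 0, 0.1], "delta_rot": [0, 0, 0], "jaw": 0},
    {"offset": [0, 0, 0.1], "delta_rot": [0, 0, 0], "jaw": 0},
    {"offset": [0, 0, 0.1], "delta_rot": [0, 0, 0], "jaw": 0},
    {"offset": [0, 0, 0.1], "delta_rot": [0, 0, 0], "jaw": 0},
    {"offset": [0, 0, 0.1], "delta_rot": [0, 0, 0], "jaw": 0},
    {"offset": [0, 0, 0.1], "delta_rot": [0, 0, 0], "jaw": 0},
  ],
)

```text
time: 16.7
position: [0.5468, 0.0056, 0.0416]
tool_rot: [0.777, 0.629, 0.001, 0.001]
ft_force: [-0.0, -0.3, 5.6]
grip_width: 0.0006
```

Contact came at a reading of 41.6 mm with 5.6 N, so the z bias is about 36 mm. First stroke now.

drive_tool(
  plan=[
    {"offset": [0, 0, 0.05], "delta_rot": [0, 0, 0], "jaw": 0},
    {"offset": [0, 0.1, 0.05], "delta_rot": [0, 0, 0], "jaw": 0},
    {"offset": [0, 0.3, 0.05], "delta_rot": [0, 0, 0], "jaw": 0},
    {"offset": [0, 0.6, 0.05], "delta_rot": [0, 0, 0], "jaw": 0},
    {"offset": [0, 0.9, 0.05], "delta_rot": [0, 0, 0], "jaw": 0},
    {"offset": [0, 1.2, 0.05], "delta_rot": [0, 0, 0], "jaw": 0},
    {"offset": [0, 1.5, 0.05], "delta_rot": [0, 0, 0], "jaw": 0},
    {"offset": [0, 1.8, 0.05], "delta_rot": [0, 0, 0], "jaw": 0},
  ],
)

```text
time: 17.37
position: [0.565, 0.0019, 0.0417]
tool_rot: [0.777, 0.629, 0.001, 0.001]
ft_force: [-0.0, 0.6, 7.7]
grip_width: 0.0006
```

drive_tool(
  plan=[
    {"offset": [0, 0.3, 0], "delta_rot": [0, 0, 0], "jaw": 0},
    {"offset": [0, 0.6, 0], "delta_rot": [0, 0, 0], "jaw": 0},
    {"offset": [0, 0.9, 0], "delta_rot": [0, 0, 0], "jaw": 0},
    {"offset": [0, 1.2, 0], "delta_rot": [0, 0, 0], "jaw": 0},
    {"offset": [0, 1.5, 0], "delta_rot": [0, 0, 0], "jaw": 0},
    {"offset": [0, 1.8, 0], "delta_rot": [0, 0, 0], "jaw": 0},
    {"offset": [0, 2.0, 0], "delta_rot": [0, 0, 0], "jaw": 0},
    {"offset": [0, 2.0, 0], "delta_rot": [0, 0, 0], "jaw": 0},
  ],
)

```text
time: 18.03
position: [0.585, -0.0022, 0.0416]
tool_rot: [0.778, 0.629, 0.001, 0.001]
ft_force: [0.5, 0.6, 6.7]
grip_width: 0.0007
```

Run:
```python
from h import *
where();o=get_obs();p=o["position"]
im=camera("scene");c=proj(C["scene"],p[None])[0];x0,y0=int(c[0])-55,int(c[1])-50
z=cv2.resize(im[y0:y0+85,x0:x0+110,::-1],None,fx=7,fy=7,interpolation=cv2.INTER_CUBIC)
cv2.imwrite("pics/s12.png",z)
```

```text
t 18.03 tcp [ 0.585  -0.0022  0.0416] board x,y mm -51.0 -4.7 F [0.5 0.6 6.7] w 0.0007 [[0.2092, 0.9779, 0.0007], [0.9779, -0.2092, 0.0035]]
```

View pics/s12.png

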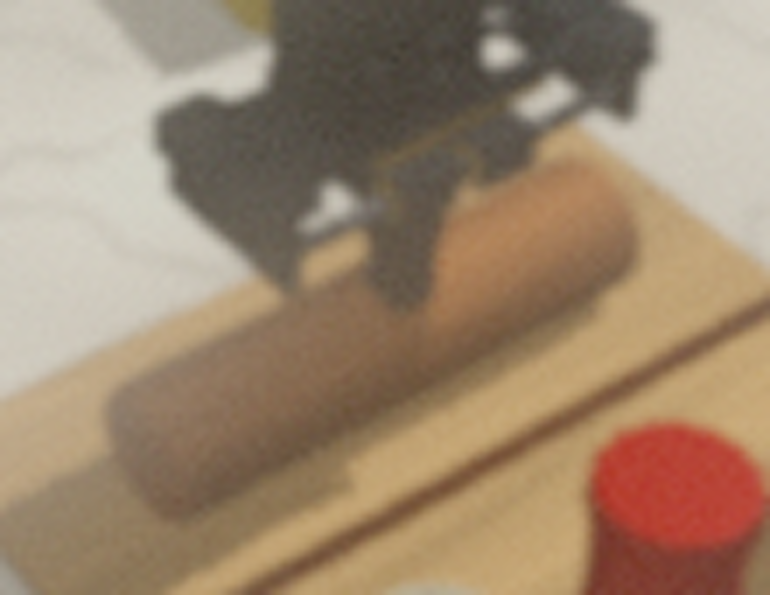

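drive_tool(
  plan=[
    {"offset": [0, 0, -0.5], "delta_rot": [0, 0, 0], "jaw": 0},
    {"offset": [0, 0, -1.0], "delta_rot": [0, 0, 0], "jaw": 0},
    {"offset": [0, -0.8, -1.0], "delta_rot": [0, 0, 0], "jaw": 0},
    {"offset": [0, -1.6, -1.0], "delta_rot": [0, 0, 0], "jaw": 0},
    {"offset": [0, -2.2, -1.0], "delta_rot": [0, 0, 0], "jaw": 0},
    {"offset": [0, -2.2, -0.8], "delta_rot": [0, 0, 0], "jaw": 0},
    {"offset": [0, -2.2, -0.4], "delta_rot": [0, 0, 0], "jaw": 0},
    {"offset": [0, -2.2, 0], "delta_rot": [0, 0, 0], "jaw": 0},
  ],
)

```text
time: 18.75
position: [0.562, 0.0023, 0.0407]
tool_rot: [0.777, 0.629, 0.0, 0.0]
ft_force: [-5.0, 1.3, 38.0]
grip_width: 0.0002
```

drive_tool(
  plan=[
    {"offset": [0, 0, 0], "delta_rot": [0, 0, 0], "jaw": 0},
    {"offset": [0, 0.1, 0], "delta_rot": [0, 0, 0], "jaw": 0},
    {"offset": [0, 0.3, 0], "delta_rot": [0, 0, 0], "jaw": 0},
    {"offset": [0, 0.6, 0], "delta_rot": [0, 0, 0], "jaw": 0},
    {"offset": [0, 1.0, 0], "delta_rot": [0, 0, 0], "jaw": 0},
    {"offset": [0, 1.4, 0], "delta_rot": [0, 0, 0], "jaw": 0},
    {"offset": [0, 1.8, 0], "delta_rot": [0, 0, 0], "jaw": 0},
    {"offset": [0, 2.2, 0], "delta_rot": [0, 0, 0], "jaw": 0},
  ],
)

```text
time: 19.42
position: [0.5856, -0.0024, 0.0417]
tool_rot: [0.778, 0.629, 0.002, 0.002]
ft_force: [0.4, 0.4, 8.7]
grip_width: 0.0004
```

drive_tool(
  plan=[
    {"offset": [0, 0.4, 0], "delta_rot": [0, 0, 0], "jaw": 0},
    {"offset": [0, 0.8, 0], "delta_rot": [0, 0, 0], "jaw": 0},
    {"offset": [0, 1.2, 0], "delta_rot": [0, 0, 0], "jaw": 0},
    {"offset": [0, 1.6, 0], "delta_rot": [0, 0, 0], "jaw": 0},
    {"offset": [0, 1.9, 0], "delta_rot": [0, 0, 0], "jaw": 0},
    {"offset": [0, 2.1, 0], "delta_rot": [0, 0, 0], "jaw": 0},
    {"offset": [0, 2.2, 0], "delta_rot": [0, 0, 0], "jaw": 0},
    {"offset": [0, 2.2, 0], "delta_rot": [0, 0, 0], "jaw": 0},
  ],
)

```text
time: 20.08
position: [0.6073, -0.0069, 0.0415]
tool_rot: [0.778, 0.629, 0.002, 0.002]
ft_force: [1.3, 1.6, 6.4]
grip_width: 0.0007
```

Run:
```python
from h import *
where();o=get_obs();p=o["position"]
im=camera("scene");cv2.imwrite("pics/s13raw.png",im[...,::-1])
x0,y0=200,140
z=cv2.resize(im[y0:y0+150,x0:x0+180,::-1],None,fx=4,fy=4,interpolation=cv2.INTER_CUBIC)
cv2.imwrite("pics/s13.png",z)
```

```text
t 20.08 tcp [ 0.6073 -0.0069  0.0415] board x,y mm -28.3 -4.6 F [1.3 1.6 6.4] w 0.0007 [[0.2093, 0.9778, 0.0009], [0.9778, -0.2093, 0.0047]]
```

View pics/s13.png

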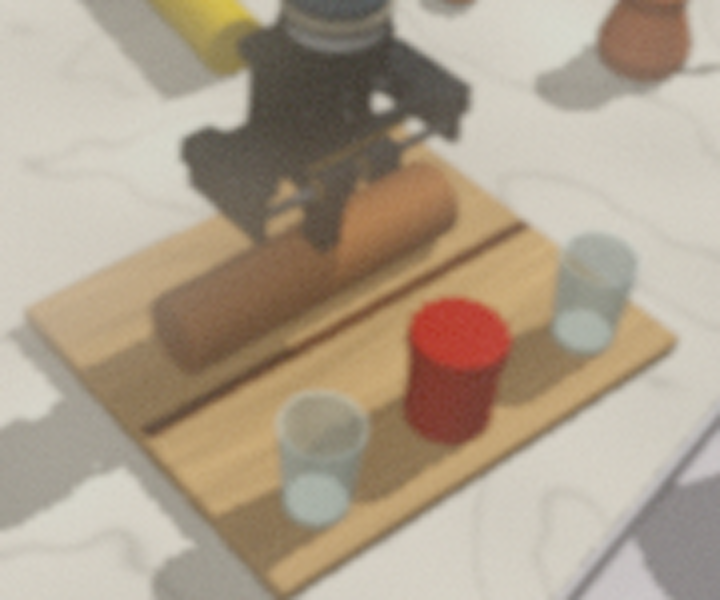

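drive_tool(
  plan=[
    {"offset": [0, 0, -0.5], "delta_rot": [0, 0, 0], "jaw": 0},
    {"offset": [0, -0.4, -1.0], "delta_rot": [0, 0, 0], "jaw": 0},
    {"offset": [0, -1.2, -1.0], "delta_rot": [0, 0, 0], "jaw": 0},
    {"offset": [0, -2.0, -1.0], "delta_rot": [0, 0, 0], "jaw": 0},
    {"offset": [0, -2.2, -0.7], "delta_rot": [0, 0, 0], "jaw": 0},
    {"offset": [0, -2.2, -0.4], "delta_rot": [0, 0, 0], "jaw": 0},
    {"offset": [0, -2.2, -0.2], "delta_rot": [0, 0, 0], "jaw": 0},
    {"offset": [0, -2.2, -0.1], "delta_rot": [0, 0, 0], "jaw": 0},
  ],
)

```text
time: 20.8
position: [0.5833, -0.0022, 0.0412]
tool_rot: [0.777, 0.629, 0.0, 0.0]
ft_force: [-1.1, -0.1, 7.3]
grip_width: 0.0003
```

drive_tool(
  plan=[
    {"offset": [0, 0, 0.1], "delta_rot": [0, 0, 0], "jaw": 0},
    {"offset": [0, 0.1, 0.1], "delta_rot": [0, 0, 0], "jaw": 0},
    {"offset": [0, 0.3, 0.1], "delta_rot": [0, 0, 0], "jaw": 0},
    {"offset": [0, 0.6, 0.1], "delta_rot": [0, 0, 0], "jaw": 0},
    {"offset": [0, 1.0, 0.1], "delta_rot": [0, 0, 0], "jaw": 0},
    {"offset": [0, 1.4, 0.1], "delta_rot": [0, 0, 0], "jaw": 0},
    {"offset": [0, 1.8, 0.1], "delta_rot": [0, 0, 0], "jaw": 0},
    {"offset": [0, 2.2, 0.1], "delta_rot": [0, 0, 0], "jaw": 0},
  ],
)

```text
time: 21.47
position: [0.6068, -0.007, 0.0417]
tool_rot: [0.778, 0.629, 0.001, 0.001]
ft_force: [0.2, 1.8, 5.9]
grip_width: 0.0006
```

drive_tool(
  plan=[
    {"offset": [0, 0.4, 0], "delta_rot": [0, 0, 0], "jaw": 0},
    {"offset": [0, 0.8, 0], "delta_rot": [0, 0, 0], "jaw": 0},
    {"offset": [0, 1.2, 0], "delta_rot": [0, 0, 0], "jaw": 0},
    {"offset": [0, 1.6, 0], "delta_rot": [0, 0, 0], "jaw": 0},
    {"offset": [0, 1.9, 0], "delta_rot": [0, 0, 0], "jaw": 0},
    {"offset": [0, 2.1, 0], "delta_rot": [0, 0, 0], "jaw": 0},
    {"offset": [0, 2.2, 0], "delta_rot": [0, 0, 0], "jaw": 0},
    {"offset": [0, 2.2, 0], "delta_rot": [0, 0, 0], "jaw": 0},
  ],
)

```text
time: 22.13
position: [0.6285, -0.0114, 0.0416]
tool_rot: [0.778, 0.629, 0.002, 0.001]
ft_force: [0.2, 1.4, 5.7]
grip_width: 0.0001
```

drive_tool(
  plan=[
    {"offset": [0, 0, -0.5], "delta_rot": [0, 0, 0], "jaw": 0},
    {"offset": [0, 0, -2], "delta_rot": [0, 0, 0], "jaw": 0},
    {"offset": [0, -2, -4], "delta_rot": [0, 0, 0], "jaw": 0},
    {"offset": [0, -5, -6], "delta_rot": [0, 0, 0], "jaw": 0},
    {"offset": [0, -9, -6], "delta_rot": [0, 0, 0], "jaw": 0},
    {"offset": [0, -13, -6], "delta_rot": [0, 0, 0], "jaw": 0},
    {"offset": [0, -17, -6], "delta_rot": [0, 0, 0], "jaw": 0},
    {"offset": [0, -20, -6], "delta_rot": [0, 0, 0], "jaw": 0},
  ],
)

```text
time: 22.8
position: [0.4263, 0.0312, 0.1004]
tool_rot: [0.777, 0.629, -0.001, -0.001]
ft_force: [-1.5, 0.7, -0.4]
grip_width: 0.0003
```

```bash
cat > look.py <<'E'
from h import *
import sys
k=sys.argv[1];x0=float(sys.argv[2])
b=[.6359,-.0082,-.2093];where()
for n in("top","scene"):
    im=camera(n)
    z0=[b[0]+x0*np.cos(b[2])+.0,b[1]+x0*np.sin(b[2]),b[2]]
    p,c=fitpin(im,n,z0)
    d=np.array([p[0]-b[0],p[1]-b[1]]);print(n,p.round(4),c,"board frame",d@[np.cos(b[2]),np.sin(b[2])],d@[-np.sin(b[2]),np.cos(b[2])],p[2]-b[2])
    o=cv2.resize(im[...,::-1].copy(),None,fx=4,fy=4,interpolation=cv2.INTER_CUBIC)
    h=cv2.convexHull(((proj(C[n],cyl(*p))+.5)*4-.5).astype(np.float32)).astype(int);cv2.polylines(o,[h],True,(0,255,0),1)
    u=(proj(C[n],np.array([[.6,0,.03]]))[0]*4).astype(int)
    cv2.imwrite(f"pics/{k}_{n}.png",o[max(0,u[1]-280):u[1]+280,u[0]-380:u[0]+380])
E
python3 look.py L1 -.017
```

```text
t 22.8 tcp [0.4263 0.0312 0.1004] board x,y mm -213.2 -5.0 F [-1.5  0.7 -0.4] w 0.0003 [[0.2086, 0.978, -0.0002], [0.978, -0.2086, -0.0034]]
top [ 0.6166 -0.0086 -0.2029] -0.10062258130874191 board frame -0.01874150945554853 -0.0044238427734896125 0.0064113240342671685
scene [ 0.6238 -0.0007 -0.2097] -0.07664610400708782 board frame -0.013429727233197384 0.004783464654868022 -0.0004195045189117341
```

View pics/L1_top.png

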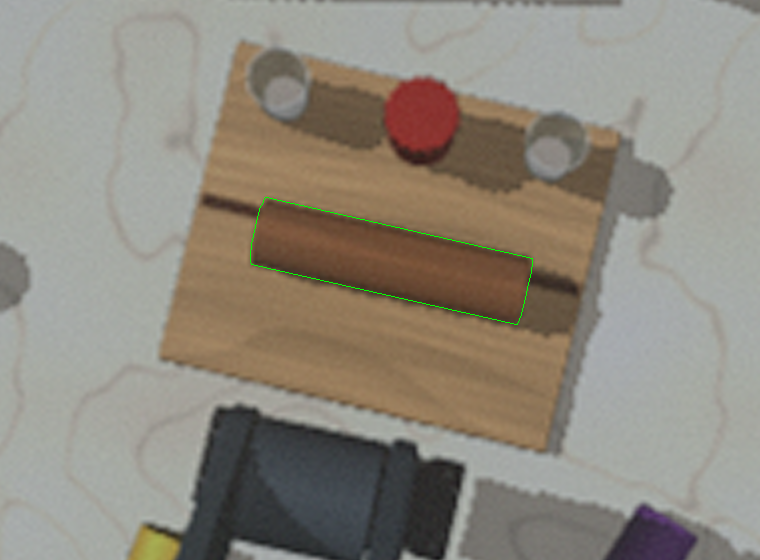

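View pics/L1_scene.png

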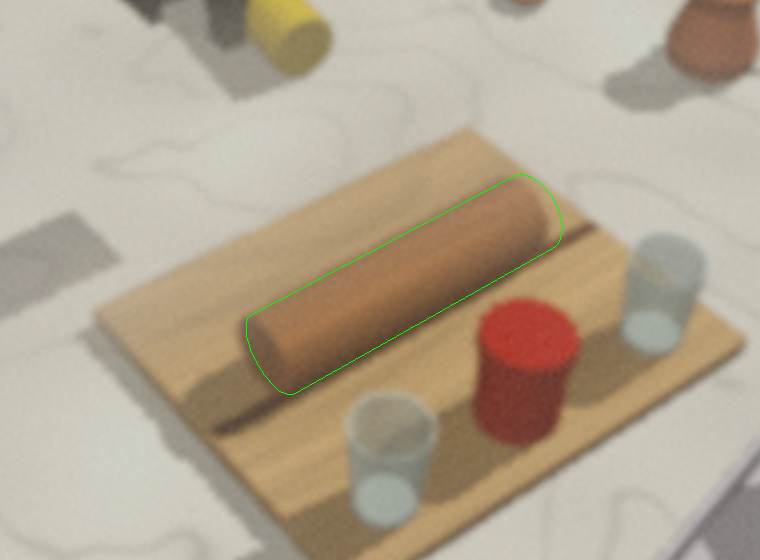

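The top-view fit puts the pin 18.7 mm short of the strip and the scene view about 14.6 mm short. It lies parallel. I'll go back for one more stroke of about 34 mm at the tip.

drive_tool(
  plan=[
    {"offset": [0, 3, 0], "delta_rot": [0, 0, 0], "jaw": 0},
    {"offset": [0, 7, 0], "delta_rot": [0, 0, 0], "jaw": 0},
    {"offset": [0, 11, 0.5], "delta_rot": [0, 0, 0], "jaw": 0},
    {"offset": [0, 14, 1.5], "delta_rot": [0, 0, 0], "jaw": 0},
    {"offset": [0, 16.5, 2.5], "delta_rot": [0, 0, 0], "jaw": 0},
    {"offset": [0, 17.5, 3.5], "delta_rot": [0, 0, 0], "jaw": 0},
    {"offset": [0, 18, 4.5], "delta_rot": [0, 0, 0], "jaw": 0},
    {"offset": [0, 18, 5], "delta_rot": [0, 0, 0], "jaw": 0},
  ],
)

```text
time: 23.57
position: [0.6059, -0.0072, 0.0485]
tool_rot: [0.778, 0.629, -0.001, -0.001]
ft_force: [-1.4, 0.6, -1.1]
grip_width: -0.0003
```

drive_tool(
  plan=[
    {"offset": [0, 0, 0.2], "delta_rot": [0, 0, 0], "jaw": 0},
    {"offset": [0, 0, 0.4], "delta_rot": [0, 0, 0], "jaw": 0},
    {"offset": [0, 0, 0.6], "delta_rot": [0, 0, 0], "jaw": 0},
    {"offset": [0, 0, 0.7], "delta_rot": [0, 0, 0], "jaw": 0},
    {"offset": [0, 0, 0.8], "delta_rot": [0, 0, 0], "jaw": 0},
    {"offset": [0, 0, 0.9], "delta_rot": [0, 0, 0], "jaw": 0},
    {"offset": [0, 0, 1.0], "delta_rot": [0, 0, 0], "jaw": 0},
    {"offset": [0, 0, 1.0], "delta_rot": [0, 0, 0], "jaw": 0},
  ],
)

```text
time: 24.23
position: [0.6078, -0.0074, 0.0416]
tool_rot: [0.777, 0.629, 0.001, 0.001]
ft_force: [-0.4, 0.1, 3.4]
grip_width: 0.0006
```

```bash
python3 -c "
from h import *
where()"
```

```text
t 24.23 tcp [ 0.6078 -0.0074  0.0416] board x,y mm -27.6 -5.0 F [-0.4  0.1  3.4] w 0.0006 [[0.2088, 0.978, 0.0001], [0.978, -0.2088, 0.0029]]
```

Pressing at 3.4 N. I'll push slightly deeper and stroke 34 mm.

drive_tool(
  plan=[
    {"offset": [0, 0, 0.05], "delta_rot": [0, 0, 0], "jaw": 0},
    {"offset": [0, 0.1, 0.05], "delta_rot": [0, 0, 0], "jaw": 0},
    {"offset": [0, 0.3, 0.05], "delta_rot": [0, 0, 0], "jaw": 0},
    {"offset": [0, 0.6, 0.05], "delta_rot": [0, 0, 0], "jaw": 0},
    {"offset": [0, 0.9, 0.05], "delta_rot": [0, 0, 0], "jaw": 0},
    {"offset": [0, 1.2, 0.05], "delta_rot": [0, 0, 0], "jaw": 0},
    {"offset": [0, 1.5, 0.05], "delta_rot": [0, 0, 0], "jaw": 0},
    {"offset": [0, 1.8, 0.05], "delta_rot": [0, 0, 0], "jaw": 0},
  ],
)

```text
time: 24.9
position: [0.626, -0.0111, 0.0417]
tool_rot: [0.777, 0.629, 0.001, 0.001]
ft_force: [0.3, 0.7, 6.5]
grip_width: 0.0004
```

drive_tool(
  plan=[
    {"offset": [0, 0.3, 0], "delta_rot": [0, 0, 0], "jaw": 0},
    {"offset": [0, 0.6, 0], "delta_rot": [0, 0, 0], "jaw": 0},
    {"offset": [0, 0.9, 0], "delta_rot": [0, 0, 0], "jaw": 0},
    {"offset": [0, 1.2, 0], "delta_rot": [0, 0, 0], "jaw": 0},
    {"offset": [0, 1.4, 0], "delta_rot": [0, 0, 0], "jaw": 0},
    {"offset": [0, 1.6, 0], "delta_rot": [0, 0, 0], "jaw": 0},
    {"offset": [0, 1.6, 0], "delta_rot": [0, 0, 0], "jaw": 0},
    {"offset": [0, 1.6, 0], "delta_rot": [0, 0, 0], "jaw": 0},
  ],
)

```text
time: 25.57
position: [0.6418, -0.0142, 0.0417]
tool_rot: [0.778, 0.629, 0.002, 0.001]
ft_force: [0.3, 1.3, 6.3]
grip_width: 0.0005
```

drive_tool(
  plan=[
    {"offset": [0, 0, -0.3], "delta_rot": [0, 0, 0], "jaw": 0},
    {"offset": [0, 0, -1], "delta_rot": [0, 0, 0], "jaw": 0},
    {"offset": [0, 0, -3], "delta_rot": [0, 0, 0], "jaw": 0},
    {"offset": [0, -3, -6], "delta_rot": [0, 0, 0], "jaw": 0},
    {"offset": [0, -7, -6], "delta_rot": [0, 0, 0], "jaw": 0},
    {"offset": [0, -11, -6], "delta_rot": [0, 0, 0], "jaw": 0},
    {"offset": [0, -15, -6], "delta_rot": [0, 0, 0], "jaw": 0},
    {"offset": [0, -19, -6], "delta_rot": [0, 0, 0], "jaw": 0},
  ],
)

```text
time: 26.23
position: [0.4521, 0.0257, 0.1004]
tool_rot: [0.777, 0.629, 0.0, 0.0]
ft_force: [1.3, -0.1, 0.5]
grip_width: 0.0008
```

```bash
python3 look.py L2 0
```

```text
t 26.23 tcp [0.4521 0.0257 0.1004] board x,y mm -186.8 -5.1 F [ 1.3 -0.1  0.5] w 0.0008 [[0.2089, 0.9779, -0.0001], [0.9779, -0.2089, 0.0005]]
top [ 0.634  -0.0117 -0.2027] -0.10032004925937488 board frame -0.001101852477678561 -0.0038539156484293634 0.006645455310554993
scene [ 0.6344 -0.004  -0.181 ] -0.08613851109281534 board frame -0.0023143874833531936 0.0038068676939787046 0.028295161375305772
```

View pics/L2_top.png

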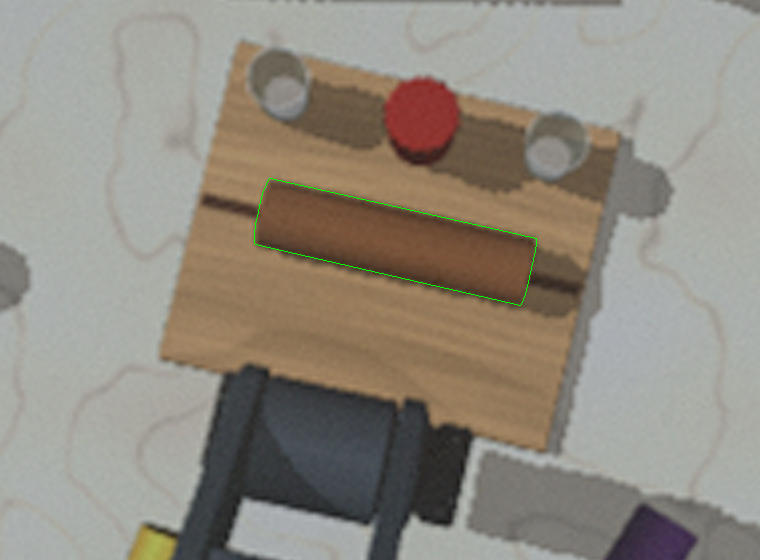

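View pics/L2_scene.png

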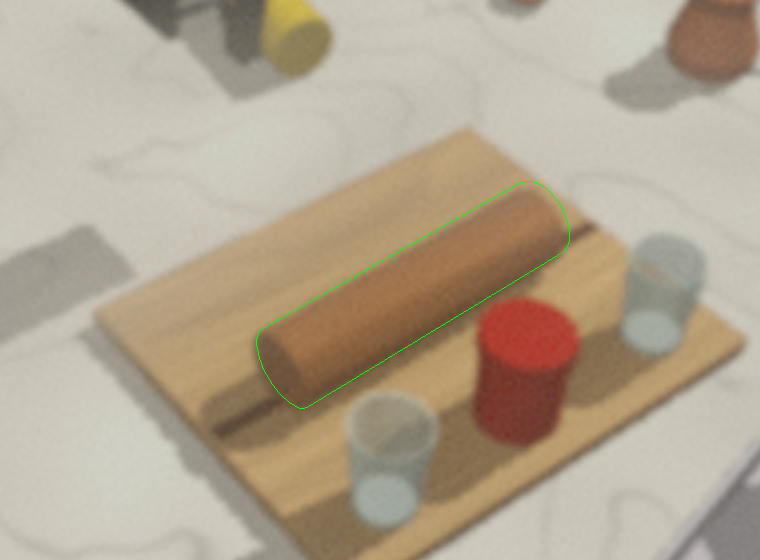

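```bash
python3 look.py L3 0 | grep -v scene; python3 -c "
from rig import *
print(hand_in())"
```

```text
t 26.33 tcp [0.4415 0.0283 0.099 ] board x,y mm -197.8 -4.7 F [0.6 0.2 0.6] w 0.0006 [[0.2078, 0.9782, -0.0003], [0.978, -0.2078, -0.0165]]
top [ 0.634  -0.0117 -0.2032] -0.10115825820563273 board frame -0.0011778656393482908 -0.003795644418103522 0.006073991477840351
the job is handed in; nothing more can be done
None
```

I rolled the pin onto the strip in four fingertip strokes and handed the job in at about 26 s; `hand_in` gave no verdict. I used the shut fingertips, pressing at about 3–9 N, and the pin turned roughly 155° in all.

- **Final position:** the last top-view fit puts the pin's centre 1.2 mm short of the strip's centre line and 4 mm off lengthways. It is 0.35° out of parallel, so each end is within about 2 mm of the line. Two top views 0.1 s apart gave the same place, so it was at rest.
- **Surroundings:** the glasses and jar look unmoved in both views, and I did not measure the other items. The arm was clear of the board when I handed in.

**Checks that disagreed or went wrong:**
- **Tool height:** the reported z read about 36 mm too low. The scene view showed it, and going down to a reading of −28 mm over bare table met nothing. I found the pin's top by force instead, with contact at a reading of 41.6 mm.
- **Scene-view fit:** its pin outline was looser than the top view's. At the end it gave 2.3 mm short of the strip and 1.6° out of parallel, which still puts both ends within about 6 mm.
- **Hard touch:** one touchdown, before the second stroke, peaked at 38 N.

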